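# Fit the matching adapter flange to the microscope stage

### The job

Turn the red latch on the microscope stage clear, find the one of the three aluminium flanges whose bolt holes line up with the stage's bright metal studs, and lower it (do not drop it) over the studs until it lies flat on the stage. Then turn the latch fully back so that its toe covers the flange's edge, and lay the blue slide carrier, slide upwards, centred and flat in the channel on top of the flange, lowering it too. Leave the other two flanges and the jar, beaker and dishes where they are.

Things in the scene. Friction and masses are not known exactly. Their poses are not given: they have to be found in the camera images.
- stage_top (a point): centre of the flat blue top of the fixed white microscope stage (170 x 170 mm, top 24 mm above the bench). x, y along its edges, z up. Three upright bright metal studs, 12 mm thick, 18 mm tall (last 6 mm tapered to 7 mm), stand at (x, y) = (34, -34), (-34, -34) and (0, 34) mm from here. The latch pivot is at (0, -75) mm
- latch (a joint): red turn latch, rad: 0 closed (stop), 1.6 open (stop), stays where left (0.06 N m friction). Closed, its toe (16 mm wide, 38 mm from the pivot) points to the stage's +y over the seat, its handle to -y; it opens clockwise seen from above, handle swinging to the stage's -x. Bar 8 mm thick, underside 34.5 mm above the bench. Toe clear of a flange from 1.2 rad
- latch_knob (a point): middle of the upright red round knob on the latch's handle: 20 mm in diameter, 34 mm tall, from 42.5 to 76.5 mm above the bench (this point at 59.5 mm), 80 mm from the latch's pivot
- latch_hinge (a point): the latch's pivot axis (vertical) at the underside of its bar
- flange_a_mid (a point): square aluminium flange plate, 100 x 100 x 8 mm, flat on the bench, 16 mm holes at (x, y) = (34, -34), (-34, -34) and (34, 34) mm. Centred on it a hub 44 x 44 mm (grip here), solid to 44 mm above the plate's underside; two 6.5 mm cheeks on its -y and +y edges rise to 50 mm, with an open channel 31 mm wide along x between. This point: centre, 25 mm above the underside. x, y along the edges, z up. About 0.35 kg
- flange_b_mid (a point): square aluminium flange plate, 100 x 100 x 8 mm, flat on the bench, 16 mm holes at (x, y) = (34, -34), (-34, -34) and (0, 34) mm. Centred on it a hub 44 x 44 mm (grip here), solid to 44 mm above the plate's underside; two 6.5 mm cheeks on its -y and +y edges rise to 50 mm, with an open channel 31 mm wide along x between. This point: centre, 25 mm above the underside. x, y along the edges, z up. About 0.35 kg
- flange_c_mid (a point): square aluminium flange plate, 100 x 100 x 8 mm, flat on the bench, 16 mm holes at (x, y) = (34, 34), (-34, 34), (34, -34) and (-34, -34) mm. Centred on it a hub 44 x 44 mm (grip here), solid to 44 mm above the plate's underside; two 6.5 mm cheeks on its -y and +y edges rise to 50 mm, with an open channel 31 mm wide along x between. This point: centre, 25 mm above the underside. x, y along the edges, z up. About 0.35 kg
- carrier_mid (a point): centre of the blue slide carrier, a bar 110 mm long (x) x 26 mm wide (y) x 30 mm high (z), 0.12 kg, with a glass slide in its top; lies flat on the bench. This point is half-way up (15 mm)
- jar: amber jar with white cap, 60 mm in diameter, 90 mm tall; origin under its centre. Bystander
- beaker: glass beaker, 68 mm in diameter, 85 mm tall; origin under its centre. Bystander
- dishes: pile of three round dishes, 90 mm in diameter, 44 mm tall; origin under its centre. Bystander
Mind the look-alikes: they are no part of the job. Leave any black or orange look-alike of the part that bears carrier_mid alone.

How it is judged:
On the way, in this order (a step that is already met when the one before it is completed fails the run):
1. the latch is turned clear (past 1.15 rad) (value of joint latch above 1.15 rad), for 0.1 s.
2. the matching flange sits on the studs, flat on the stage, and is let go (horizontal distance between flange_b_mid and stage_top below 0.006 m and z of flange_b_mid in the frame of stage_top between 0.022 and 0.0275 m and angle between the x axis of flange_b_mid and the x axis of stage_top, either way round below 0.12 rad and angle between flange_b_mid's own z axis and vertical below 0.05 rad and contact force between the fingers and flange_b below 0.1 N), for 0.2 s.
3. the latch is turned back over the seated flange (horizontal distance between flange_b_mid and stage_top below 0.006 m and z of flange_b_mid in the frame of stage_top between 0.022 and 0.0275 m and angle between the x axis of flange_b_mid and the x axis of stage_top, either way round below 0.12 rad and angle between flange_b_mid's own z axis and vertical below 0.05 rad and value of joint latch below 0.15 rad), for 0.2 s.
4. the carrier lies in the flange's channel (x of carrier_mid in the frame of flange_b_mid between -0.015 and 0.015 m and y of carrier_mid in the frame of flange_b_mid between -0.005 and 0.005 m and z of carrier_mid in the frame of flange_b_mid between 0.031 and 0.037 m and angle between the x axis of carrier_mid and the x axis of flange_b_mid, either way round below 0.2 rad and angle between carrier_mid's own z axis and vertical below 0.06 rad), for 0.2 s.
At the end, for the whole second after the job is handed in: Matching flange on the studs: centred within 6 mm, flat within 3 mm and 0.05 rad, square within 0.12 rad. Latch below 0.15 rad. Carrier on the channel floor within 3 mm, level within 0.06 rad, along the channel within 0.2 rad, centred within 15 mm along, 5 mm across. All at rest (all of step 3 and all of step 4 and linear speed of each of flange_b, carrier below 0.02 m/s); the robot touches nothing.
It fails at once if one of the other two flanges is shifted by more than 40 mm (distance of any of flange_a_mid, flange_c_mid from where it was at the start of the episode above 0.04 m).
It fails at once if the jar, the beaker or the pile of dishes is shifted by more than 40 mm or tipped (distance of any of jar, beaker, dishes from where it was at the start of the episode above 0.04 m or angle between any of jar, beaker, dishes's own z axis and vertical above 0.5 rad).
It fails at once if the flange is dropped onto the stage (faster than 0.6 m/s close above it) (horizontal distance between flange_b_mid and stage_top below 0.08 m and z of flange_b_mid in the frame of stage_top below 0.075 m and linear speed of flange_b above 0.6 m/s).
It fails at once if the carrier is dropped onto the flange (faster than 0.6 m/s close above it) (horizontal distance between carrier_mid and flange_b_mid below 0.08 m and z of carrier_mid in the frame of flange_b_mid below 0.08 m and linear speed of carrier above 0.6 m/s).
It also fails if it takes over 72 s, if anything falls off the work surface, if the arm or the gripper's body presses on something with over 40 N, if the wrist force passes 120 N, or if a joint passes its speed limit or range.

### The arm

A 6-joint arm with a two-finger parallel gripper is mounted at the origin on the work surface. World frame = base frame: x ahead of the robot, y to its left, z up, the work surface at z = 0. Lengths are in m, angles in rad, forces in N, time in s.
With the tool pointing down it reaches from about 0.35 to 0.775 m from the base axis. Payload 5.5 kg.
Tool frame: the origin (TCP) lies at the very end of the fingers, on their centre line; the grasp point (between the pads) lies env.grasp_offset behind it (env.grasp_offset is the distance from the TCP to the grasp point, in m); x points along the fingers, y is the direction in which the jaws open and shut, and the axes are right-handed (so a half turn about x gives the same grasp; the last joint's range is limited). The gripper opens to 85 mm and grips with 20 to 120 N. Pads are 22 mm wide; open, the fingers measure 114 mm over their backs; the gripper's body (76 mm by 85 mm) begins 54 mm behind the grasp point. The pads swing forward as they close: fully open they stand 13 mm farther back than shut.
Start: joints at [-1.394, 0.313, 0.046, 1.304, 0, 1.431], TCP at [0.179, -0.546, 0.231] pointing down, gripper open.
Joint ranges: [-2.76, 2.76], [-0.86, 1.69], [-1.03, 1.26], [-2.2, 2.34], [-1.47, 1.5], [-3.14, 3.14]. Speed limits (rad/s): [2.57, 2.57, 3.14, 3.14, 3.14, 3.14].

### API

Orientations are given as a unit quaternion [w, x, y, z].
In Python, from workcell import get_state, viewer, job, env gives the robot as it stands.
- The arm moves only by the tool send_rows, never from a script. Its argument "plan" is a list of rows, each a list of 6 numbers: the shift along the tool's x, y, z in mm, then the turn, a rotation vector about the tool's x, y, z in degrees. A call has exactly 10 rows; each row is the pose to reach, as a shift and turn from the pose commanded when the call began, along the tool's axes at that moment; what a row does not reach only later rows make up. A row lasts 1/8 s, in which the tool goes at most 62.5 mm and 10.7 degrees, less where a joint would pass 70% of its speed; a pose out of reach is approached as far as the arm can. A call with a gripper value outside its range is refused whole. "claw" is the finger opening in mm, from 0 to 85.4, set as the call begins (left out, the last holds). The fingers move at their own pace and stop on an object; "newtons" is the grip in N (left out, the last holds). Time passes only in rows, so rows that repeat a pose let the fingers close, or fill a call up. It gives the time, the measured TCP pose, the force and the opening at its end, in the units of the state.
- get_state(): the state, without advancing time (a new reading comes with each control period).
- viewer.read_camera(name): name is "scene" or "top" or "wrist"; returns a dict with "frame" (480x640x3 uint8, blue, green, red), "mtx" (3x3 intrinsics, pixels), "k1" (the pictures are not rectified: a ray, as slopes to the right and down, at radius r is drawn at 1 + k1 r^2 times it, then the intrinsics apply), "rvec" (rotation vector, rad) and "tvec" (3), from world to camera coordinates, as OpenCV has them. Camera axes: x right, y down, z forward; pixel columns grow to the right and rows downward; lengths in m; the calibration is good to about 2 mm. A picture is of the moment at which its call begins. There is no depth.
- job.hand_in(): hands the job in, once; it reports no verdict.
The state is a dict: "clock": time; "joint_pos": joint angles; "qvel": joint speeds; "tau": joint torques, N m; "tcp_pos": TCP position; "orientation": TCP orientation; "wrist_force": force on the tool from outside, world axes, zero at the start; "ft_torque": the same for the moment, N m; "finger_gap": finger opening in m.
Only numpy, scipy, OpenCV 4.12 (cv2) and the standard library are available. Lean on these libraries where they do the work, as an engineer would, in place of code of your own. Each camera call takes 0.05 s, during which the arm holds its last target.

## Working session

There is one attempt and no reset: what is moved stays moved. The work goes in short steps, Python scripts to look and compute and a tool call to move; the robot and the scene stay as the last step left them, time stands still between calls to the robot, and variables do not carry over. Pictures are saved under pics/ and viewed, and the job is handed in when it is done.

Besides the shell and the picture viewer there is one more tool, called as name(argument=value, ...), one argument or row to a line, values as JSON. send_rows: Moves the arm, as the interface text tells. Its arguments: {"type":"object","properties":{"plan":{"type":"array"},"claw":{"type":"number"},"newtons":{"type":"number"}},"required":["plan"]}

```bash
ls; mkdir -p pics
python3 - <<'E'
from workcell import get_state, viewer, job, env
import cv2
print(get_state()); print(env.grasp_offset)
for n in ["scene","top","wrist"]:
    c=viewer.read_camera(n); cv2.imwrite(f"pics/{n}0.png",c["frame"])
    print(n,c["mtx"],c["k1"],c["rvec"],c["tvec"])
E
```

```text
pics
{'clock': 0.0, 'joint_pos': array([-1.39358926e+00,  3.14019366e-01,  4.49915987e-02,  1.30364242e+00,
       -8.76405021e-06,  1.43117901e+00]), 'qvel': array([-5.09791583e-04, -3.04170096e-04, -9.46995773e-04, -1.44755687e-03,
        1.64259883e-05, -1.41882128e-05]), 'tau': array([-1.03455488e-05, -4.80628574e+01,  2.98531616e+01,  1.94321678e-02,
       -1.02094295e-04, -5.61138464e-06]), 'tcp_pos': array([ 0.17902721, -0.54586831,  0.23040328]), 'orientation': array([-0.11088405, -0.69823725, -0.11220872,  0.69826834]), 'wrist_force': array([-0.04991431, -0.74317365,  0.35247172]), 'ft_torque': array([ 0.01297036, -0.00530965, -0.08681549]), 'finger_gap': 0.08558381103423313}
0.0187
scene [[542.89392347   0.         322.86411927]
 [  0.         542.89392347 248.6511178 ]
 [  0.           0.           1.        ]] -0.04460756389565679 [ 2.24431228  1.23628674 -0.42131938] [-0.29593896 -0.30115103  1.70119352]
top [[445.89080901   0.         319.66930564]
 [  0.         445.89080901 236.42620479]
 [  0.           0.           1.        ]] -0.005885943015490397 [ 2.12999874 -2.13074529  0.15924446] [0.01012863 0.54415471 1.0033809 ]
wrist [[431.27787393   0.         322.74340964]
 [  0.         431.27787393 239.88026345]
 [  0.           0.           1.        ]] -0.002779896226151885 [-2.33263316  1.68889671  0.26596362] [-0.57427894 -0.04077628  0.37985584]
```

View pics/scene0.png

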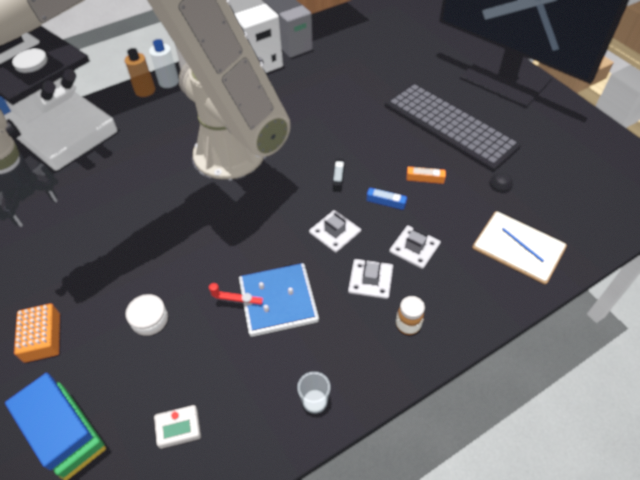

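View pics/top0.png

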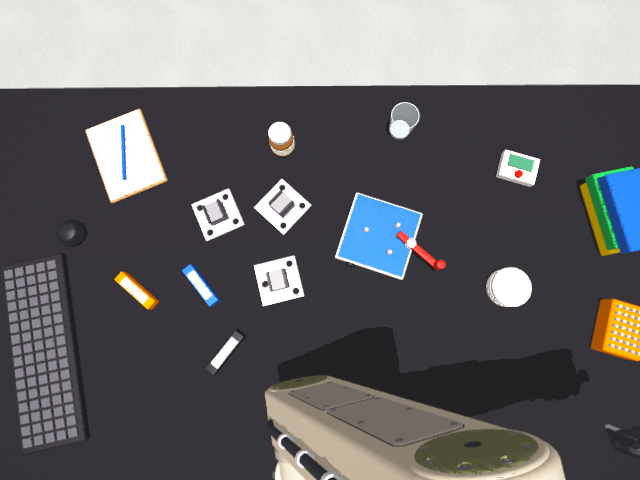

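View pics/wrist0.png

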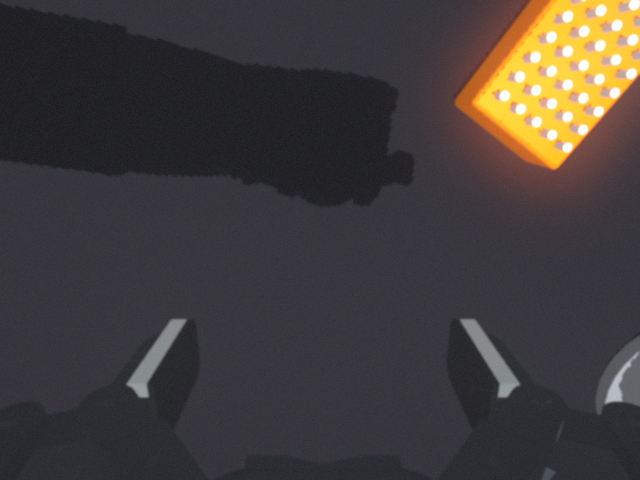

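Run:
```python
import cv2
f=cv2.imread("pics/top0.png")
def crop(n,x0,y0,w,h,s): cv2.imwrite(n,cv2.resize(f[y0:y0+h,x0:x0+w],None,fx=s,fy=s,interpolation=cv2.INTER_CUBIC))
crop("pics/c1.png",180,170,140,110+40,5.3 if 0 else 4)
crop("pics/c2.png",325,180,130,105,6)
crop("pics/c3.png",175,255,60,55,8)
```

```text
(no output)
```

View pics/c1.png

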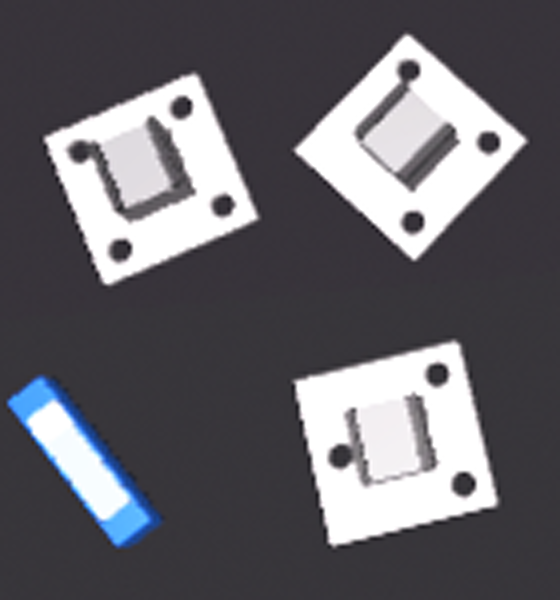

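View pics/c2.png

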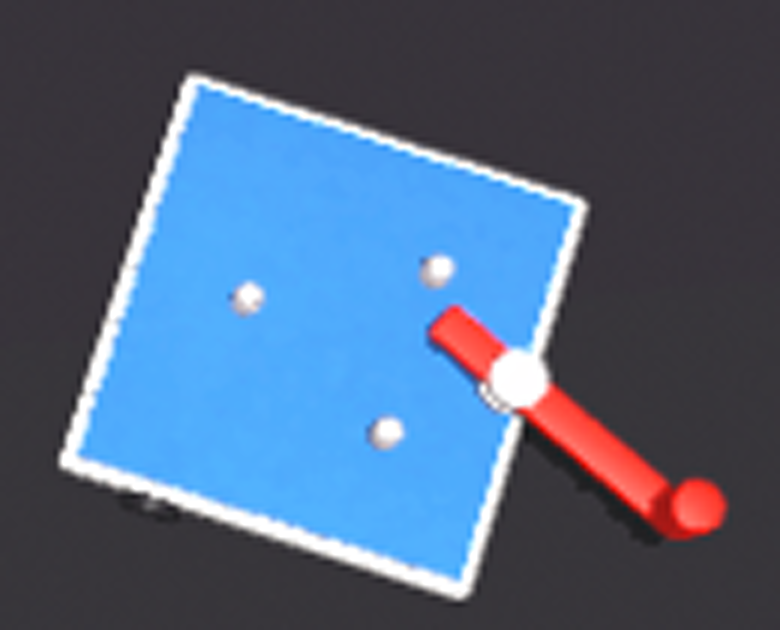

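View pics/c3.png

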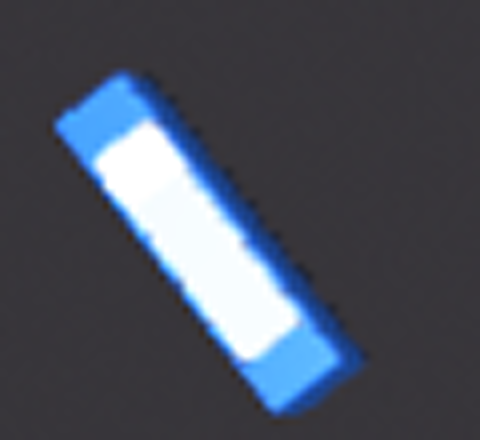

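```bash
cat > h.py <<'E'
import numpy as np, cv2
from scipy.optimize import least_squares
from scipy.spatial.transform import Rotation as R
from workcell import get_state, viewer, job, env
def cam(n):
    c=viewer.read_camera(n); return c
def proj(c,P):
    Rm=cv2.Rodrigues(np.array(c["rvec"],float))[0]; q=np.atleast_2d(P)@Rm.T+np.array(c["tvec"]).ravel()
    s=q[:,:2]/q[:,2:]; r2=(s**2).sum(1,keepdims=True); s=s*(1+c["k1"]*r2); K=c["mtx"]
    return s*[K[0,0],K[1,1]]+[K[0,2],K[1,2]]
def unproj(c,uv,z):
    K=c["mtx"]; uv=np.atleast_2d(uv).astype(float); z=np.broadcast_to(z,len(uv))
    s=(uv-[K[0,2],K[1,2]])/[K[0,0],K[1,1]]; t=s.copy()
    for _ in range(20): t=s/(1+c["k1"]*(t**2).sum(1,keepdims=True))
    Rm=cv2.Rodrigues(np.array(c["rvec"],float))[0]; o=-Rm.T@np.array(c["tvec"]).ravel()
    d=np.c_[t,np.ones(len(t))]@Rm
    return o+d*((z-o[2])/d[:,2])[:,None]
def fit(model,pts):
    "planar rigid: model Nx2 -> pts Nx2; returns x,y,yaw(deg),resid mm"
    model=np.array(model,float);pts=np.array(pts)[:,:2]
    f=lambda p:(model@R.from_euler('z',p[2]).as_matrix()[:2,:2].T+p[:2]-pts).ravel()
    best=min((least_squares(f,[*pts.mean(0),a]) for a in np.arange(0,6.3,.7)),key=lambda s:s.cost)
    return best.x[:2],np.degrees((best.x[2]+np.pi)%(2*np.pi)-np.pi),np.round(best.fun.reshape(-1,2)*1000,1)
def save(f,n,x0=0,y0=0,w=640,h=480,s=1):
    cv2.imwrite("pics/"+n,cv2.resize(f[y0:y0+h,x0:x0+w],None,fx=s,fy=s,interpolation=cv2.INTER_CUBIC))
def full(p,x0,y0,s): return (np.array(p,float)+.5)/s-.5+[x0,y0]
E
python3 - <<'E'
from h import *
c=cam("top")
o=lambda p:full(p,325,180,6)
S=[(34,-34),(-34,-34),(0,34)]
# stage: image up=+x world ; +y stage left in image -> x stage is up
cr=unproj(c,o([(190,75),(587,205),(465,598),(62,465)]),.024)
print("stage corners",fit(np.array([(85,85),(85,-85),(-85,-85),(-85,85)])/1e3,cr))
st=unproj(c,o([(438,268),(387,430),(248,296)]),.042)
print("studs",fit(np.array(S)/1e3,st))
k=unproj(c,o([(698,505)]),.0765); print("knob",k, "pivot",unproj(c,o([(518,378)]),.045))
o=lambda p:full(p,180,170,4)
print("fb corners",fit(np.array([(50,50),(50,-50),(-50,-50),(-50,50)])/1e3,unproj(c,o([(295,380),(458,340),(498,505),(332,546)]),.008)))
print("fb holes",fit(np.array(S)/1e3,unproj(c,o([(437,375),(463,484),(340,456)]),.008)))
o=lambda p:full(p,175,255,8)
print("carrier",fit(np.array([(55,13),(55,-13),(-55,-13),(-55,13)])/1e3,unproj(c,o([(55,125),(122,70),(342,360),(278,412)]),.03)))
for n,uv in [("flA",(282,205)),("flC",(217,214)),("jar",(281,135)),("beaker",(403,120)),("dishes",(510,288))]: print(n,unproj(c,[uv],.03))
E
```

```text
stage corners (array([ 0.55050991, -0.1315086 ]), np.float64(-18.598351355404066), array([[ 1.4,  0.7],
       [ 1.4, -1.8],
       [-2.2, -1.1],
       [-0.6,  2.2]]))
studs (array([ 0.5518918 , -0.13105984]), np.float64(-18.35919131186215), array([[ 0. , -0.1],
       [-0.3, -0.3],
       [ 0.3,  0.3]]))
knob [[ 0.47627251 -0.26302946  0.0765    ]] pivot [[ 0.52916877 -0.20338196  0.045     ]]
fb corners (array([0.44405533, 0.10895002]), np.float64(13.909957711184196), array([[-0.9, -0.9],
       [-1. ,  0.2],
       [ 0.9,  1. ],
       [ 1. , -0.4]]))
fb holes (array([0.44371279, 0.10940654]), np.float64(13.82929487056322), array([[ 0.5, -0.1],
       [-0.3, -0.1],
       [-0.2,  0.2]]))
carrier (array([0.432053  , 0.29287522]), np.float64(39.35422768799346), array([[ 0.2,  0.8],
       [ 0.4, -0.2],
       [ 0.4, -1.3],
       [-1.1,  0.7]]))
flA [[0.62353014 0.10112225 0.03      ]]
flC [[0.6016874  0.25774243 0.03      ]]
jar [[0.80148832 0.10620316 0.03      ]]
beaker [[ 0.83934882 -0.19669207  0.03      ]]
dishes [[ 0.42422647 -0.43301838  0.03      ]]
```

```bash
cat >> h.py <<'E'
def tool():
    s=get_state(); w,x,y,z=s["orientation"]; return np.array(s["tcp_pos"]),R.from_quat([x,y,z,w]),s
def down(yaw):
    "tool rot with x down, y (jaw) at yaw deg"
    a=np.radians(yaw); X=np.array([0,0,-1.]);Y=np.array([np.cos(a),np.sin(a),0]); return R.from_matrix(np.c_[X,Y,np.cross(X,Y)])
def row(pos,yaw):
    p,r,s=tool(); t=r.inv().apply(np.array(pos)-p)*1000; v=np.degrees((r.inv()*down(yaw)).as_rotvec())
    return np.round(np.r_[t,v],1).tolist()
def show():
    p,r,s=tool(); Y=r.as_matrix()[:,1]; X=r.as_matrix()[:,0]
    print("t",round(s["clock"],2),"p",np.round(p*1000,1),"jawyaw",round(np.degrees(np.arctan2(Y[1],Y[0])),1),"X",np.round(X,3),"j",np.round(s["joint_pos"],2),"F",np.round(s["wrist_force"],1),"gap",round(s["finger_gap"]*1000,1))
E
python3 - <<'E'
from h import *
show()
k=[.4763,-.2630]
th=np.degrees(np.arctan2(k[1]+.2026,k[0]-.528)); print(th)
for y in (th-90,th+90): print(row([*k,.12],y))
E
```

```text
t 0.2 p [ 179.1 -546.1  230.7] jawyaw -71.9 X [-0.     0.001 -1.   ] j [-1.39  0.31  0.05  1.3  -0.    1.43] F [-0.4 -0.3  0.7] gap 85.2
-130.5622115818213
[111.0, -176.3, -370.6, 148.7, 0.1, 0.0]
[111.0, -176.3, -370.6, -31.3, -0.0, 0.1]
```

send_rows(
  plan=[
    [16,-25,-53,-5,0,0],
    [32,-50,-106,-10,0,0],
    [48,-75,-159,-16,0,0],
    [64,-101,-212,-22,0,0],
    [80,-126,-265,-28,0,0],
    [96,-151,-318,-34,0,0],
    [111,-176,-370.6,-37,0,0],
    [111,-176,-370.6,-37,0,0],
    [111,-176,-370.6,-37,0,0],
    [111,-176,-370.6,-37,0,0],
  ],
  claw=34,
)

```text
clock: 1.45
tcp_pos: [0.4759, -0.2649, 0.1207]
orientation: [-0.327, -0.627, -0.326, 0.627]
wrist_force: [0.9, -0.4, -0.2]
finger_gap: 0.034
```

Run:
```python
from h import *
show(); c=cam("wrist"); save(c["frame"],"w1.png")
print(row([.4763,-.263,.05],-35))
c=cam("top");save(c["frame"],"t1.png",325,150,160,140,5)
```

```text
t 1.45 p [ 475.9 -264.9  120.7] jawyaw -35.0 X [ 0.    -0.001 -1.   ] j [-0.66  0.31 -0.23  1.02 -0.    1.53] F [ 0.9 -0.4 -0.2] gap 34.0
[70.8, -0.9, -2.0, 0.0, 0.0, -0.0]
```

View pics/w1.png

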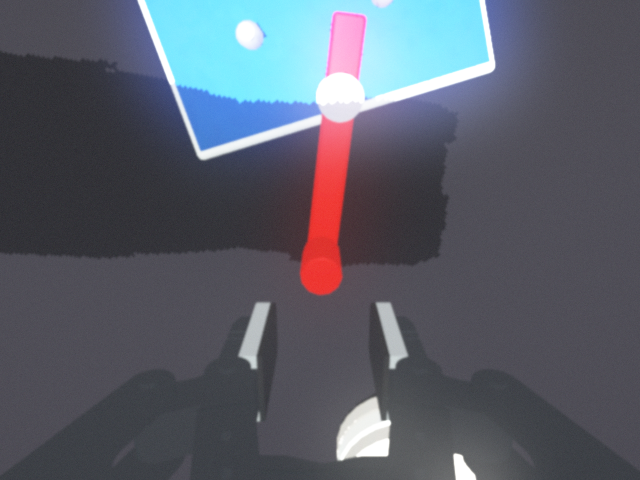

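View pics/t1.png

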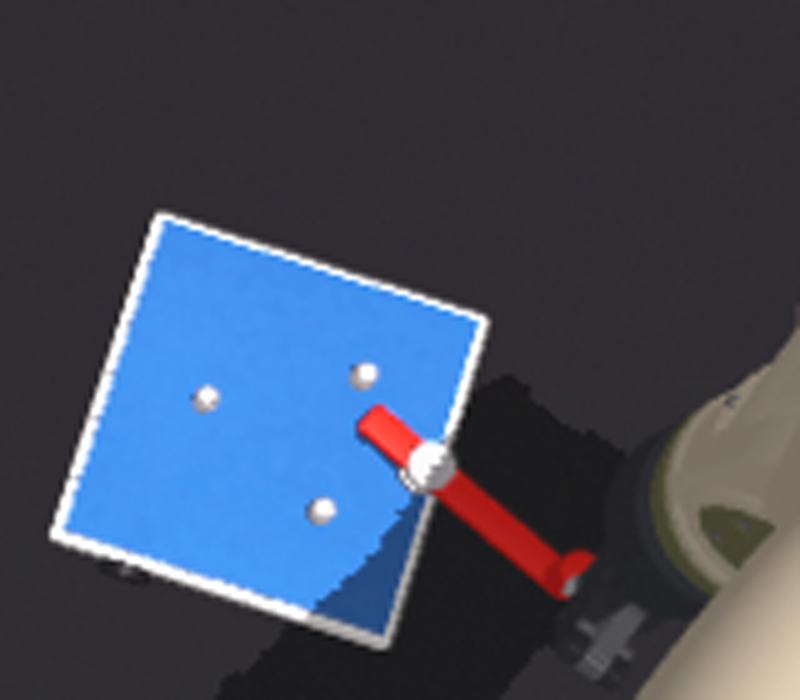

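Run:
```python
from h import *
c=cam("wrist"); print(unproj(c,[(321,271)],.0765), unproj(c,[(340,97)],.045), unproj(c,[(203,156),(492,67)],.024))
p,r,_=tool()
piv=np.array([.528,-.2026])
k0=np.array([.4763,-.263])
for f in np.linspace(0,68,10):
    a=np.radians(-f); d=k0-piv; q=piv+[d[0]*np.cos(a)-d[1]*np.sin(a), d[0]*np.sin(a)+d[1]*np.cos(a)]
    # relative to pose at (k0,.05), yaw -35
    b=down(-35).inv().apply(np.r_[q-k0,0])*1000; print(round(f,1),np.round(b,1))
```

```text
[[ 0.47605931 -0.26256367  0.0765    ]] [[ 0.52783119 -0.20448744  0.045     ]] [[ 0.44971597 -0.18710022  0.024     ]
 [ 0.60134165 -0.23763393  0.024     ]]
0.0 [0. 0. 0.]
7.6 [  0.  -10.3  -1.7]
15.1 [  0.  -20.4  -4.7]
22.7 [  0.  -29.9  -9.1]
30.2 [  0.  -38.8 -14.6]
37.8 [  0.  -46.9 -21.3]
45.3 [  0. -54. -29.]
52.9 [  0.  -60.  -37.5]
60.4 [  0.  -64.9 -46.8]
68.0 [  0.  -68.5 -56.6]
```

send_rows(
  plan=[
    [10,-1,-2,0,0,0],
    [20,-1,-2,0,0,0],
    [30,-1,-2,0,0,0],
    [40,-1,-2,0,0,0],
    [50,-1,-2,0,0,0],
    [60,-1,-2,0,0,0],
    [68,-1,-2,0,0,0],
    [70.8,-1,-2,0,0,0],
    [70.8,-1,-2,0,0,0],
    [70.8,-1,-2,0,0,0],
  ],
)

```text
clock: 2.85
tcp_pos: [0.4771, -0.2617, 0.0499]
orientation: [0.328, 0.627, 0.327, -0.627]
wrist_force: [0.1, 0.3, -0.2]
finger_gap: 0.0339
```

send_rows(
  plan=[
    [0,-10.3,-1.7,7.6,0,0],
    [0,-20.4,-4.7,15.1,0,0],
    [0,-29.9,-9.1,22.7,0,0],
    [0,-38.8,-14.6,30.2,0,0],
    [0,-46.9,-21.3,37.8,0,0],
    [0,-54,-29,45.3,0,0],
    [0,-60,-37.5,52.9,0,0],
    [0,-64.9,-46.8,60.4,0,0],
    [0,-68.5,-56.6,68,0,0],
    [0,-68.5,-56.6,68,0,0],
  ],
)

```text
clock: 4.1
tcp_pos: [0.4533, -0.1757, 0.05]
orientation: [-0.078, 0.703, -0.078, -0.702]
wrist_force: [-1.0, -0.1, 0.3]
finger_gap: 0.0339
```

Run:
```python
from h import *
show(); c=cam("wrist"); save(c["frame"],"w2.png")
c=cam("top");save(c["frame"],"t2.png",325,150,160,140,5)
```

```text
t 4.1 p [ 453.3 -175.7   50. ] jawyaw -102.7 X [ 0.001 -0.001 -1.   ] j [-0.54  0.28 -0.48  0.81 -0.    2.83] F [-1.  -0.1  0.3] gap 33.9
```

View pics/t2.png

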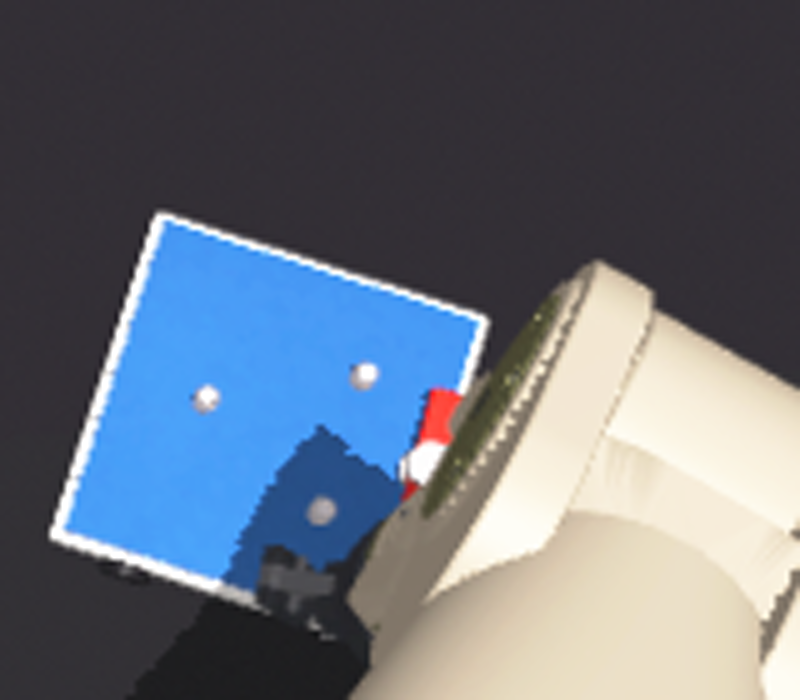

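View pics/w2.png

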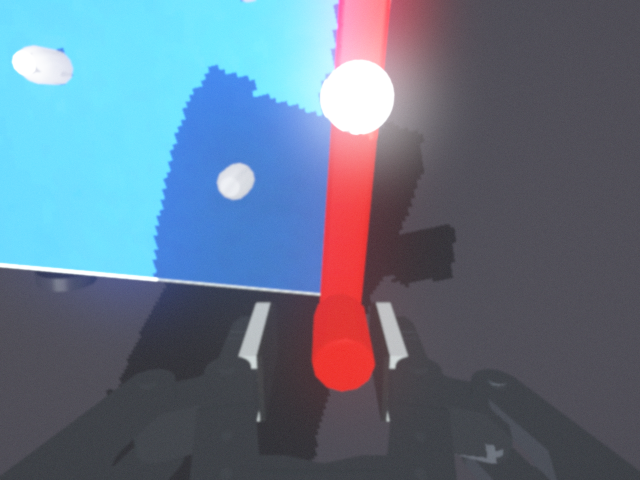

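Run:
```python
from h import *
print(row([.444,.109,.13],13.9))
```

```text
[-80.3, -276.1, 71.5, -116.6, -0.0, -0.0]
```

send_rows(
  plan=[
    [-30,0,0,0,0,0],
    [-75,0,0,0,0,0],
    [-80.3,-40,10,-10,0,0],
    [-80.3,-80,20,-20,0,0],
    [-80.3,-120,31,-30,0,0],
    [-80.3,-160,42,-40,0,0],
    [-80.3,-200,52,-50,0,0],
    [-80.3,-240,62,-60,0,0],
    [-80.3,-276.1,71.5,-70,0,0],
    [-80.3,-276.1,71.5,-80,0,0],
  ],
  claw=85,
)

```text
clock: 5.45
tcp_pos: [0.4444, 0.111, 0.1298]
orientation: [0.394, 0.587, 0.394, -0.587]
wrist_force: [-1.1, 0.2, -0.2]
finger_gap: 0.0844
```

send_rows(
  plan=[
    [0,0,0,-10,0,0],
    [0,0,0,-20,0,0],
    [0,0,0,-30,0,0],
    [0,0,0,-36.6,0,0],
    [0,0,0,-36.6,0,0],
    [0,0,0,-36.6,0,0],
    [0,0,0,-36.6,0,0],
    [0,0,0,-36.6,0,0],
    [0,0,0,-36.6,0,0],
    [0,0,0,-36.6,0,0],
  ],
)

```text
clock: 6.7
tcp_pos: [0.4446, 0.1092, 0.1298]
orientation: [0.556, 0.437, 0.556, -0.437]
wrist_force: [-0.0, -0.2, 0.4]
finger_gap: 0.0847
```

Run:
```python
from h import *
show(); c=cam("wrist"); save(c["frame"],"w3.png")
S=np.array([(34,-34),(-34,-34),(0,34)])/1e3
a=np.radians(13.9);M=np.array([[np.cos(a),-np.sin(a)],[np.sin(a),np.cos(a)]])
print(proj(c,np.c_[S@M.T+[.4439,.1092],[.008]*3]))
```

```text
t 6.7 p [444.6 109.2 129.8] jawyaw 13.7 X [ 0. -0. -1.] j [ 0.07  0.15 -0.43  1.   -0.    1.4 ] F [-0.  -0.2  0.4] gap 84.7
[[374.56349339 278.60184112]
 [271.99242401 278.83536546]
 [323.06669846 176.43946211]]
```

View pics/w3.png

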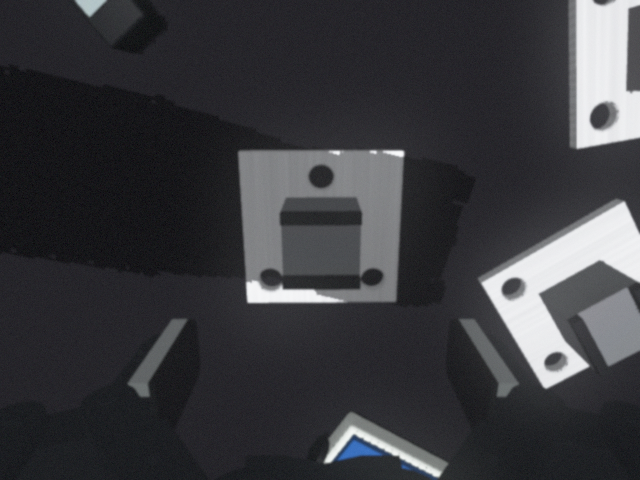

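Run:
```python
from h import *
c=cam("wrist")
S=np.array([(34,-34),(-34,-34),(0,34)])/1e3
x=fit(S,unproj(c,[(372,277),(270.5,277.5),(320.8,176)],.008));print(x)
print(row([*x[0],.018],x[1]))
```

```text
(array([0.44237094, 0.10964038]), np.float64(13.994873378259324), array([[ 0.5, -0.2],
       [-0.3, -0.3],
       [-0.2,  0.5]]))
[111.8, -2.1, -1.0, -0.2, 0.0, -0.0]
```

send_rows(
  plan=[
    [15,-1.5,-1,0,0,0],
    [35,-1.5,-1,0,0,0],
    [55,-1.5,-1,0,0,0],
    [75,-1.5,-1,0,0,0],
    [92,-1.5,-1,0,0,0],
    [105,-1.5,-1,0,0,0],
    [111.8,-1.5,-1,0,0,0],
    [111.8,-1.5,-1,0,0,0],
    [111.8,-1.5,-1,0,0,0],
    [111.8,-1.5,-1,0,0,0],
  ],
)

```text
clock: 8.05
tcp_pos: [0.4434, 0.1098, 0.0185]
orientation: [0.557, 0.437, 0.556, -0.436]
wrist_force: [-0.6, -0.2, -0.3]
finger_gap: 0.0851
```

send_rows(
  plan=[
    [0,0,0,0,0,0],
    [0,0,0,0,0,0],
    [0,0,0,0,0,0],
    [0,0,0,0,0,0],
    [0,0,0,0,0,0],
    [0,0,0,0,0,0],
    [0,0,0,0,0,0],
    [0,0,0,0,0,0],
    [0,0,0,0,0,0],
    [0,0,0,0,0,0],
  ],
  claw=30,
  newtons=60,
)

```text
clock: 9.3
tcp_pos: [0.4433, 0.1098, 0.0183]
orientation: [0.556, 0.437, 0.556, -0.436]
wrist_force: [-0.7, 0.2, 5.0]
finger_gap: 0.0431
```

Run:
```python
from h import *
show()
```

```text
t 9.3 p [443.3 109.8  18.3] jawyaw 13.8 X [ 0.001  0.    -1.   ] j [ 0.07  0.27 -0.59  0.71 -0.    1.4 ] F [-0.7  0.2  5. ] gap 43.1
```

Run:
```python
from h import *
print(row([.443,.11,.14],13.8),row([.5516,-.1311,.14],-18.4))
```

```text
[-121.7, -0.2, -0.3, -0.0, 0.0, -0.0] [-121.6, 48.0, 259.8, 32.2, -0.0, -0.0]
```

send_rows(
  plan=[
    [-6,0,0,0,0,0],
    [-20,0,0,0,0,0],
    [-40,0,0,0,0,0],
    [-60,0,0,0,0,0],
    [-80,2,10,1,0,0],
    [-100,5,26,3,0,0],
    [-115,9,50,6,0,0],
    [-121.6,14,80,10,0,0],
    [-121.6,21,115,14,0,0],
    [-121.6,28,150,18,0,0],
  ],
)

```text
clock: 10.55
tcp_pos: [0.5058, -0.0302, 0.1402]
orientation: [-0.481, -0.519, -0.481, 0.519]
wrist_force: [0.2, 0.4, -2.9]
finger_gap: 0.0428
```

send_rows(
  plan=[
    [0,6,35,4,0,0],
    [0,12,65,8,0,0],
    [0,16,88,11,0,0],
    [0,19,102,13.5,0,0],
    [0,20,109.8,14.2,0,0],
    [0,20,109.8,14.2,0,0],
    [0,20,109.8,14.2,0,0],
    [0,20,109.8,14.2,0,0],
    [0,20,109.8,14.2,0,0],
    [0,20,109.8,14.2,0,0],
  ],
)

```text
clock: 11.8
tcp_pos: [0.5176, -0.14, 0.1396]
orientation: [-0.414, -0.574, -0.413, 0.574]
wrist_force: [0.9, 0.0, -4.1]
finger_gap: 0.0431
```

Run:
```python
from h import *
show(); c=cam("wrist"); save(c["frame"],"w4.png")
c=cam("top");save(c["frame"],"t4.png",300,150,160,120,5)
c=cam("scene");save(c["frame"],"s4.png",200,220,150,130,5)
```

```text
t 11.8 p [ 517.6 -140.   139.6] jawyaw -18.4 X [ 0. -0. -1.] j [-0.41  0.28 -0.22  1.06 -0.    1.48] F [ 0.9  0.  -4.1] gap 43.1
```

View pics/w4.png

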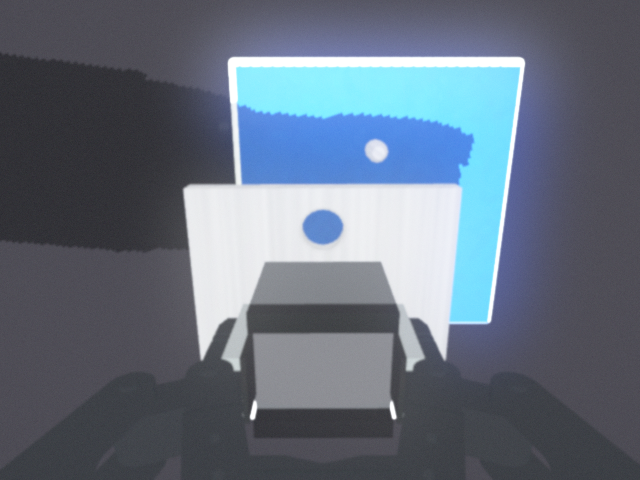

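View pics/t4.png

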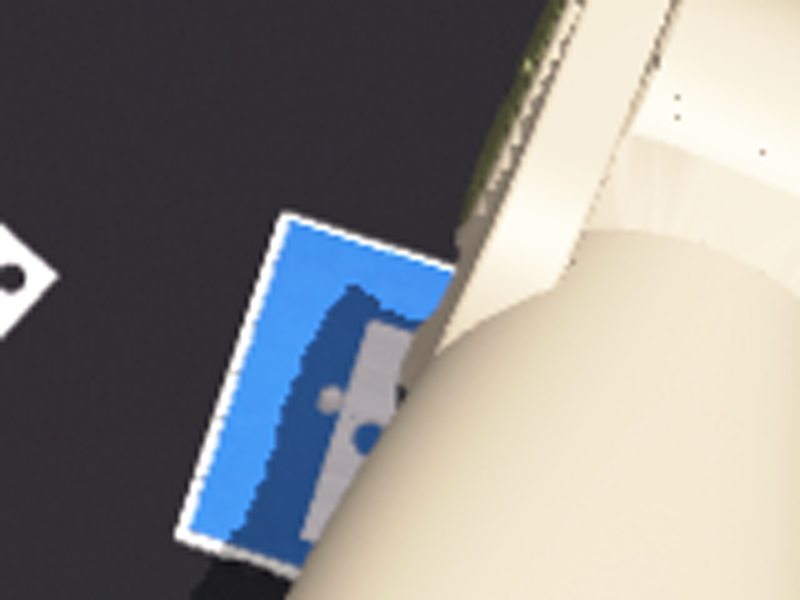

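View pics/s4.png

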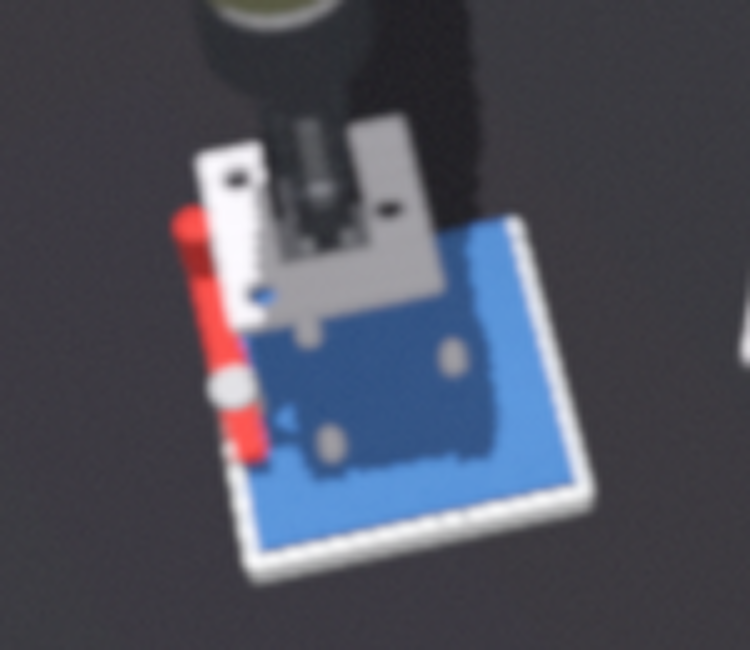

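Run:
```python
from h import *
c=cam("wrist"); p,r,_=tool()
zt=p[2]-.0183+.008
h=unproj(c,[(323,227)],zt)[0]; e=unproj(c,[(186,185),(460,185)],zt); st=unproj(c,[(376,150)],.042)[0]
d=np.diff(e,axis=0)[0]; print("edge yaw",np.degrees(np.arctan2(d[1],d[0])),np.linalg.norm(d))
for q in (h,e.mean(0)): print(r.inv().apply(q-p)*1000)
g=unproj(c,[(229,60),(522,60)],.024);d=g[1]-g[0];print("stage edge yaw",np.degrees(np.arctan2(d[1],d[0])),np.linalg.norm(d),g)
print("stud",st, "pred",np.array([.5518,-.1311])+.034*np.array([np.sin(np.radians(18.4)),np.cos(np.radians(18.4))]))
print(row([.5516,-.1311,.14],-18.4))
```

```text
edge yaw -18.42476788511178 0.09804677428368168
[ 10.29720058  -0.63548519 -33.49223791]
[ 10.29590001  -0.64001501 -49.12611489]
stage edge yaw -18.405148349473404 0.16263705831257053 [[ 0.49902764 -0.02910376  0.024     ]
 [ 0.65334543 -0.08045385  0.024     ]]
stud [ 0.5611349  -0.09963359  0.042     ] pred [ 0.56253207 -0.09883822]
[-0.4, 29.4, -19.4, -0.0, 0.0, -0.0]
```

send_rows(
  plan=[
    [0,6,-4,0,0,0],
    [0,14,-9,0,0,0],
    [0,23,-15,0,0,0],
    [0,29.1,-18.9,0,0,0],
    [10,29.1,-18.9,0,0,0],
    [25,29.1,-18.9,0,0,0],
    [42,29.1,-18.9,0,0,0],
    [55,29.1,-18.9,0,0,0],
    [60,29.1,-18.9,0,0,0],
    [60,29.1,-18.9,0,0,0],
  ],
)

```text
clock: 13.25
tcp_pos: [0.5508, -0.1315, 0.0792]
orientation: [-0.413, -0.574, -0.414, 0.574]
wrist_force: [-0.0, 0.6, -3.9]
finger_gap: 0.0428
```

Run:
```python
from h import *
show(); c=cam("wrist"); save(c["frame"],"w5.png")
c=cam("scene");save(c["frame"],"s5.png",200,220,150,130,5)
```

```text
t 13.25 p [ 550.8 -131.5   79.2] jawyaw -18.5 X [-0.001  0.    -1.   ] j [-0.38  0.39 -0.23  0.95 -0.    1.52] F [-0.   0.6 -3.9] gap 42.8
```

View pics/w5.png

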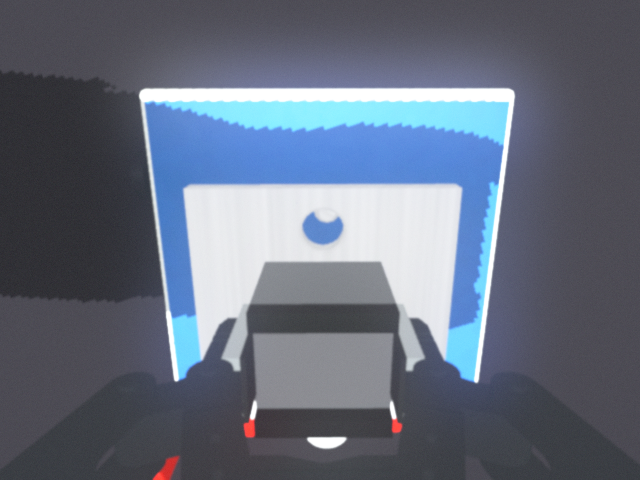

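View pics/s5.png

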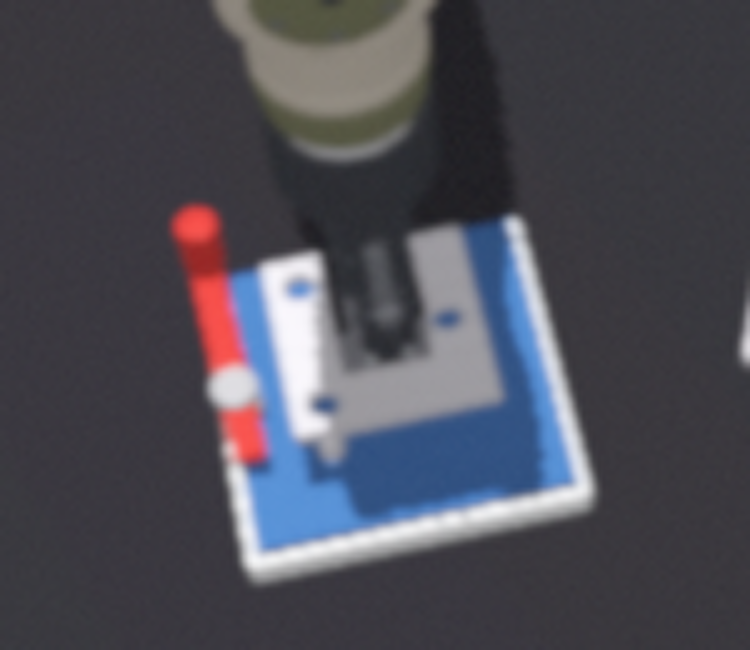

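Run:
```python
from h import *
c=cam("wrist"); save(c["frame"],"w5c.png",270,170,110,90,7); p,r,_=tool()
for dz in (0,.003):
  zt=p[2]-.0183+.008+dz
  for n,u,z in [("hole",(323,227),zt),("stud",(326,214),.042),("edge",(323,185),zt),("stageedge",(327.5,93),.024)]: print(n,r.inv().apply(unproj(c,[u],z)[0]-p)*1000)
```

```text
hole [ 10.29347548  -0.76460402 -33.51393745]
stud [ 38.25028884   0.54462861 -31.307014  ]
edge [ 10.29088719  -0.77299    -49.12472495]
stageedge [ 56.24293345   1.19468546 -81.10477393]
hole [  7.29332791  -0.76646948 -34.37718367]
stud [ 38.25028884   0.54462861 -31.307014  ]
edge [  7.29079046  -0.77469074 -49.68134255]
stageedge [ 56.24293345   1.19468546 -81.10477393]
```

View pics/w5c.png

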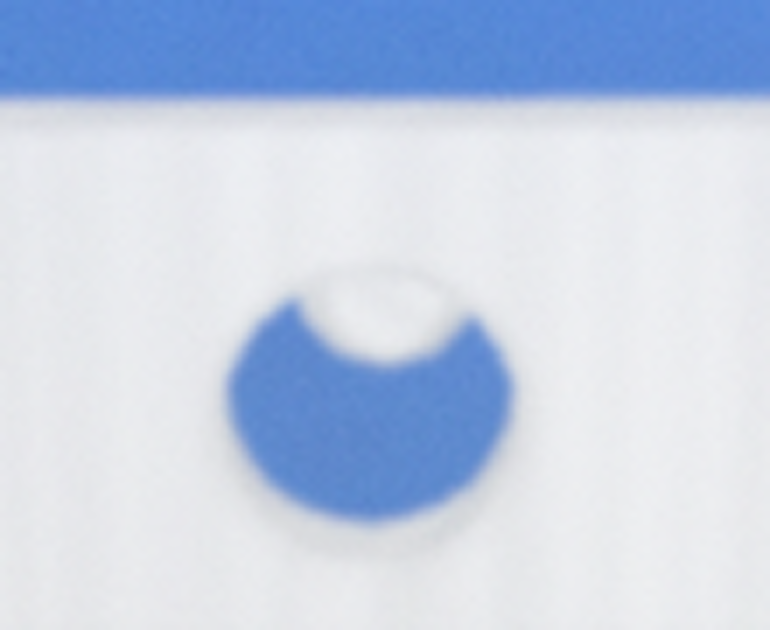

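Run:
```python
from h import *
c=cam("wrist"); p,r,_=tool()
f=lambda u,z:np.round(r.inv().apply(unproj(c,[u],z)[0]-p)*1000,2)
print("shoulder near edge",f((325.1,222.2),.036),"tip near edge if z.042",f((325.1,222.2),.042))
# render prediction: stud at hole offset e in tool y,z
for zc in (-33.5,-34,-32.5,-31.5):
  a=np.linspace(0,2*np.pi,90)
  best=-1
  for rad,z in((6,.036),(3.5,.042)):
    P=np.c_[np.full(90,(p[2]-z)*1000),rad*np.cos(a)+0.2,zc+rad*np.sin(a)]/1000
    uv=proj(c,r.apply(P)+p); print(zc,z,uv.min(0).round(1),uv.max(0).round(1))
```

```text
shoulder near edge [ 44.3    0.3  -25.92] tip near edge if z.042 [ 38.3    0.26 -27.58]
-33.5 0.036 [311.4 192.4] [338.4 218.8]
-33.5 0.042 [316.9 201. ] [333.1 216.8]
-34 0.036 [311.4 191.3] [338.4 217.7]
-34 0.042 [316.8 199.8] [333.1 215.7]
-32.5 0.036 [311.4 194.6] [338.4 221. ]
-32.5 0.042 [316.9 203.2] [333.1 219. ]
-31.5 0.036 [311.4 196.9] [338.4 223.1]
-31.5 0.042 [316.9 205.5] [333.1 221.3]
```

send_rows(
  plan=[
    [2,1.2,0.8,0,0,0],
    [5,1.2,0.8,0,0,0],
    [8,1.2,0.8,0,0,0],
    [11,1.2,0.8,0,0,0],
    [14,1.2,0.8,0,0,0],
    [16,1.2,0.8,0,0,0],
    [17,1.2,0.8,0,0,0],
    [17,1.2,0.8,0,0,0],
    [17,1.2,0.8,0,0,0],
    [17,1.2,0.8,0,0,0],
  ],
)

```text
clock: 14.7
tcp_pos: [0.5521, -0.1327, 0.0627]
orientation: [0.414, 0.574, 0.413, -0.574]
wrist_force: [-0.8, -0.3, -4.0]
finger_gap: 0.0435
```

Run:
```python
from h import *
show(); c=cam("wrist"); save(c["frame"],"w6c.png",270,170,110,90,7)
c=cam("scene");save(c["frame"],"s6.png",235,255,80,70,8)
```

```text
t 14.7 p [ 552.1 -132.7   62.7] jawyaw -18.4 X [ 0. -0. -1.] j [-0.38  0.4  -0.25  0.91 -0.    1.52] F [-0.8 -0.3 -4. ] gap 43.5
```

View pics/w6c.png

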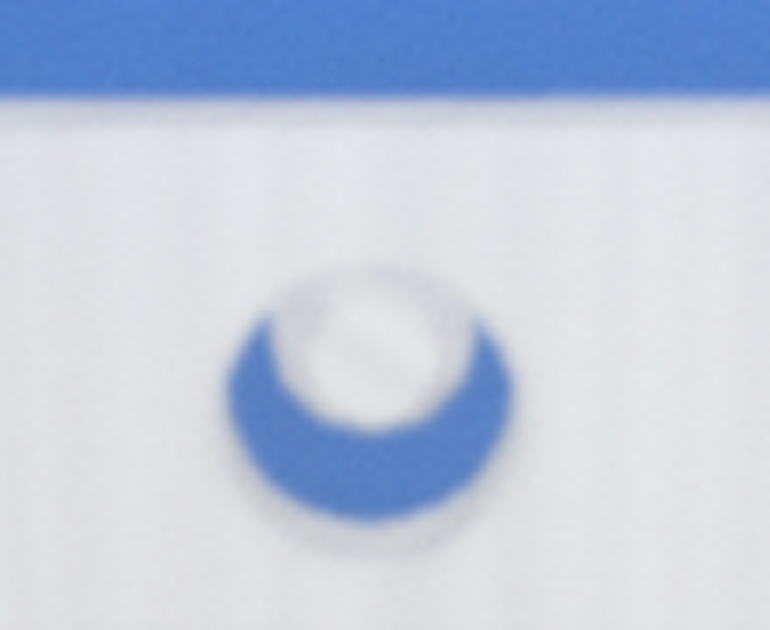

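View pics/s6.png

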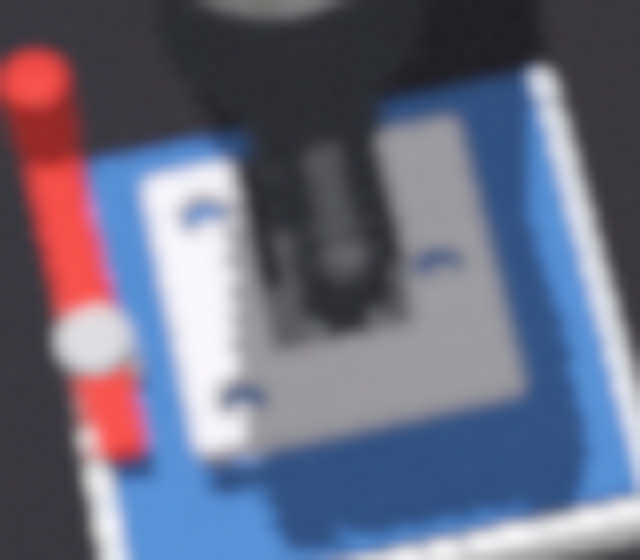

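Run:
```python
from h import *
c=cam("wrist"); p,r,_=tool()
def rng(zz,yc,zc,rad):
    a=np.linspace(0,2*np.pi,180);P=np.c_[np.full(180,(p[2]-zz)*1000),rad*np.cos(a)+yc,zc+rad*np.sin(a)]/1000
    uv=proj(c,r.apply(P)+p);return uv.min(0).round(1),uv.max(0).round(1)
print("obs hole region x",270+229/7,270+513/7,"y bottom",170+520/7,"top rim",170+262/7,"bottom of top rim",170+555/7)
for b in(0,.001,.002):
  u=p[2]-.0183+b
  for zc in(-33.5,-34): print(b,zc,"top rim",rng(u+.008,-.7,zc,8),"bot rim",rng(u,-.7,zc,8))
print("obs shoulder x",270+270/7,270+475/7,"y max",170+432/7)
for zc in(-34,-33.5,-33,-32.5,-32,-31.5):print(zc,rng(.036,-.5,zc,6),rng(.042,-.5,zc,3.5))
```

```text
obs hole region x 302.7142857142857 343.2857142857143 y bottom 244.28571428571428 top rim 207.42857142857144 bottom of top rim 249.28571428571428
0 -33.5 top rim (array([301.1, 205.7]), array([344.4, 247.4])) bot rim (array([302. , 200.9]), array([343.4, 240.9]))
0 -34 top rim (array([301. , 204.3]), array([344.5, 246.1])) bot rim (array([302. , 199.6]), array([343.5, 239.6]))
0.001 -33.5 top rim (array([300.9, 206.3]), array([344.6, 248.3])) bot rim (array([301.9, 201.4]), array([343.6, 241.6]))
0.001 -34 top rim (array([300.9, 205. ]), array([344.6, 247. ])) bot rim (array([301.9, 200.2]), array([343.6, 240.4]))
0.002 -33.5 top rim (array([300.8, 207. ]), array([344.7, 249.2])) bot rim (array([301.8, 202. ]), array([343.7, 242.4]))
0.002 -34 top rim (array([300.8, 205.6]), array([344.7, 247.9])) bot rim (array([301.8, 200.7]), array([343.7, 241.2]))
obs shoulder x 308.57142857142856 337.8571428571429 y max 231.71428571428572
-34 (array([308.4, 200. ]), array([338.1, 228.8])) (array([314.3, 209.6]), array([332.2, 226.9]))
-33.5 (array([308.4, 201.2]), array([338. , 229.9])) (array([314.3, 210.9]), array([332.2, 228.2]))
-33 (array([308.4, 202.4]), array([338. , 231.1])) (array([314.3, 212.1]), array([332.2, 229.4]))
-32.5 (array([308.4, 203.6]), array([338. , 232.3])) (array([314.3, 213.4]), array([332.2, 230.6]))
-32 (array([308.5, 204.9]), array([338. , 233.4])) (array([314.3, 214.6]), array([332.2, 231.8]))
-31.5 (array([308.5, 206.1]), array([338. , 234.6])) (array([314.3, 215.9]), array([332.2, 233. ]))
```

send_rows(
  plan=[
    [2,0.1,0,0,0,0],
    [4,0.1,0,0,0,0],
    [6,0.1,0,0,0,0],
    [8,0.1,0,0,0,0],
    [10,0.1,0,0,0,0],
    [12,0.1,0,0,0,0],
    [14,0.1,0,0,0,0],
    [16,0.1,0,0,0,0],
    [18,0.1,0,0,0,0],
    [19,0.1,0,0,0,0],
  ],
)

```text
clock: 16.1
tcp_pos: [0.552, -0.1327, 0.0434]
orientation: [-0.413, -0.574, -0.413, 0.574]
wrist_force: [-1.5, 0.3, -4.2]
finger_gap: 0.0431
```

Run:
```python
from h import *
show()
```

```text
t 16.1 p [ 552.  -132.7   43.4] jawyaw -18.4 X [-0. -0. -1.] j [-0.38  0.42 -0.28  0.87 -0.    1.52] F [-1.5  0.3 -4.2] gap 43.1
```

Sliding over studs with no contact force. Lower the last bit.

send_rows(
  plan=[
    [0.4,0,0,0,0,0],
    [0.8,0,0,0,0,0],
    [1.2,0,0,0,0,0],
    [1.6,0,0,0,0,0],
    [2,0,0,0,0,0],
    [2,0,0,0,0,0],
    [2,0,0,0,0,0],
    [2,0,0,0,0,0],
    [2,0,0,0,0,0],
    [2,0,0,0,0,0],
  ],
)

```text
clock: 17.35
tcp_pos: [0.5522, -0.1327, 0.0424]
orientation: [0.414, 0.574, 0.413, -0.574]
wrist_force: [-3.4, 0.6, 6.2]
finger_gap: 0.0431
```

Run:
```python
from h import *
show()
c=cam("wrist"); save(c["frame"],"w7.png")
```

```text
t 17.35 p [ 552.2 -132.7   42.4] jawyaw -18.4 X [ 0.001 -0.    -1.   ] j [-0.38  0.42 -0.28  0.87 -0.    1.52] F [-3.4  0.6  6.2] gap 43.1
```

View pics/w7.png

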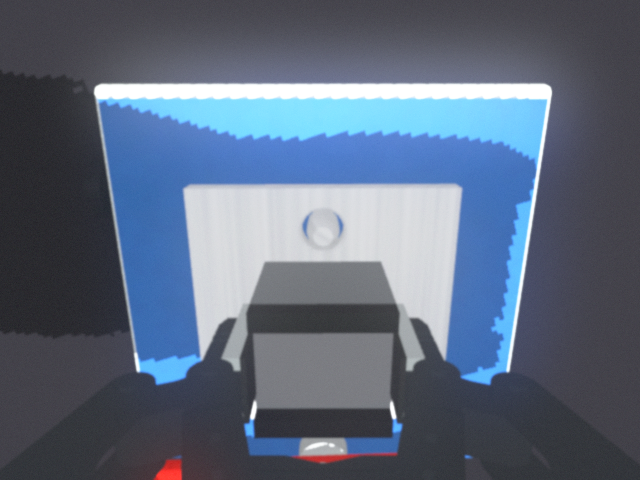

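send_rows(
  plan=[
    [0,0,0,0,0,0],
    [0,0,0,0,0,0],
    [0,0,0,0,0,0],
    [0,0,0,0,0,0],
    [0,0,0,0,0,0],
    [-5,0,0,0,0,0],
    [-20,0,0,0,0,0],
    [-45,0,0,0,0,0],
    [-70,0,0,0,0,0],
    [-80,0,0,0,0,0],
  ],
  claw=75,
)

```text
clock: 18.65
tcp_pos: [0.5534, -0.1332, 0.1243]
orientation: [0.415, 0.574, 0.412, -0.573]
wrist_force: [-1.2, -0.0, -1.0]
finger_gap: 0.0751
```

Run:
```python
from h import *
show()
c=cam("wrist"); save(c["frame"],"w8.png")
```

```text
t 18.65 p [ 553.4 -133.2  124.3] jawyaw -18.4 X [ 0.004 -0.002 -1.   ] j [-0.38  0.35 -0.17  1.05 -0.    1.52] F [-1.2 -0.  -1. ] gap 75.1
```

View pics/w8.png

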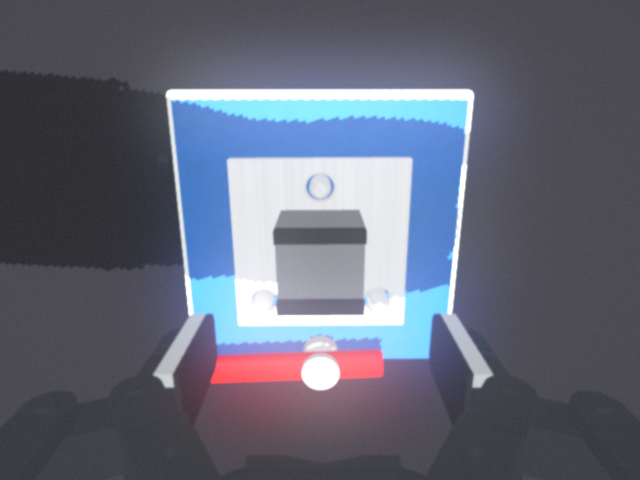

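Run:
```python
from h import *
print(row([.4515,-.1835,.13],72))
```

```text
[-5.7, -80.9, 80.0, -90.4, 0.2, -0.2]
```

send_rows(
  plan=[
    [-5.7,-8,8,-10,0,0],
    [-5.7,-20,20,-20,0,0],
    [-5.7,-35,35,-30,0,0],
    [-5.7,-50,50,-40,0,0],
    [-5.7,-65,65,-50,0,0],
    [-5.7,-76,76,-60,0,0],
    [-5.7,-80.9,80,-70,0,0],
    [-5.7,-80.9,80,-80,0,0],
    [-5.7,-80.9,80,-90.4,0,0],
    [-5.7,-80.9,80,-90.4,0,0],
  ],
  claw=36,
)

```text
clock: 19.95
tcp_pos: [0.4497, -0.1828, 0.1269]
orientation: [0.698, 0.112, 0.699, -0.112]
wrist_force: [0.4, -0.8, -0.6]
finger_gap: 0.0357
```

Run:
```python
from h import *
show()
c=cam("wrist"); save(c["frame"],"w9.png")
print(proj(c,[.4515,-.1835,.0765]))
c=cam("scene");save(c["frame"],"s9.png",200,220,150,130,5)
```

```text
t 19.95 p [ 449.7 -182.8  126.9] jawyaw 71.8 X [-0.001  0.    -1.   ] j [-0.55  0.2  -0.37  1.   -0.   -0.23] F [ 0.4 -0.8 -0.6] gap 35.7
[[323.95062579 277.39636786]]
```

View pics/w9.png

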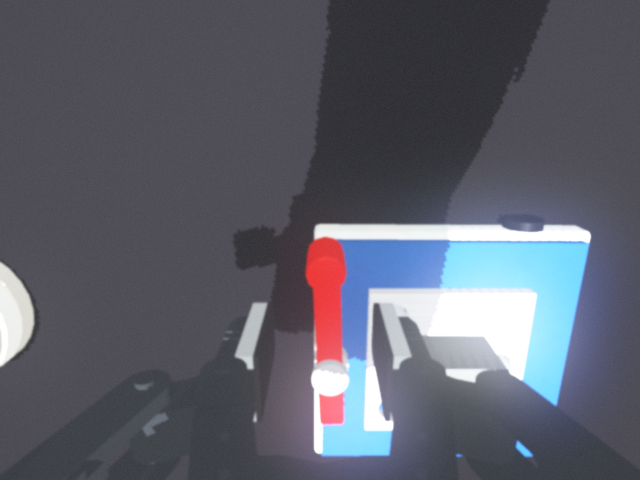

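View pics/s9.png

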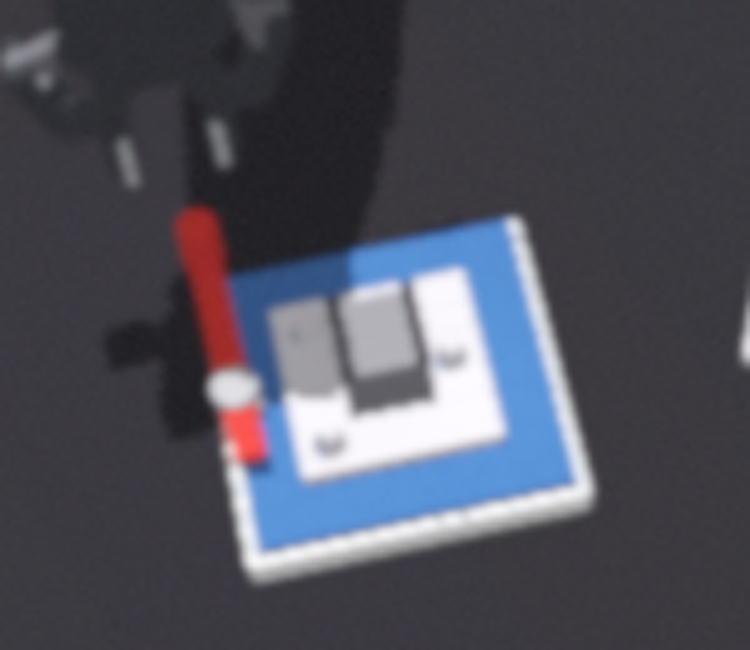

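Run:
```python
from h import *
f=cv2.imread("pics/w9.png"); save(f,"w9c.png",270,210,110,200,4)
```

```text
(no output)
```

View pics/w9c.png

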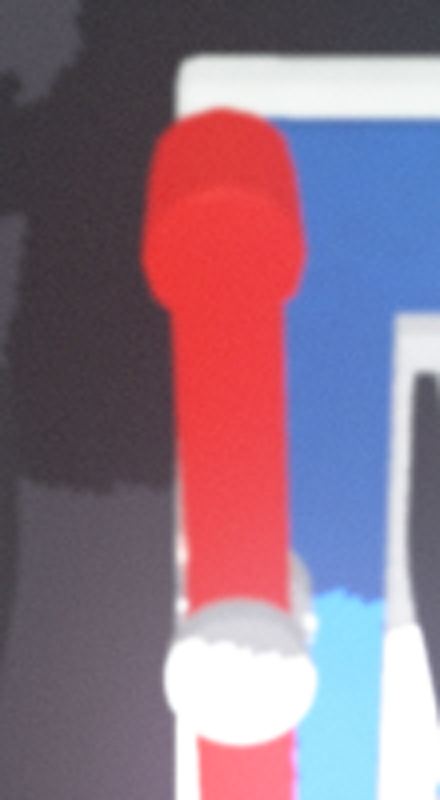

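Run:
```python
from h import *
c=cam("wrist"); k=unproj(c,[(326,275.5)],.0765)[0]; print(k)
piv=np.array([.528,-.2026]); d=k[:2]-piv; th=np.degrees(np.arctan2(d[1],d[0]));print(th,np.linalg.norm(d), "latch",(-108.4-(th-360)))
k=piv+.08*d/np.linalg.norm(d)
p,r,_=tool(); print(row([*k,.05],71.8))
th-=360; tot=-108.4+4-th; print("tot",tot)
for f in np.linspace(0,tot,10):
    a=np.radians(f+th); q=piv+.08*np.array([np.cos(a),np.sin(a)])
    b=down(71.8).inv().apply(np.r_[q-k[:2],0])*1000; print(round(f,1),np.round(b,1))
```

```text
[ 0.45108803 -0.18231282  0.0765    ]
165.22356228684822 0.07954256896233892 latch 86.37643771315177
[77.0, 0.9, 0.5, 0.0, -0.0, -0.0]
tot 90.37643771315177
0.0 [ 0. -0.  0.]
10.0 [  0.  -13.9   2.1]
20.1 [  0.  -27.1   6.5]
30.1 [  0.  -39.4  13.2]
40.2 [  0.  -50.4  21.9]
50.2 [  0.  -59.6  32.4]
60.3 [  0.  -66.9  44.4]
70.3 [  0.  -72.   57.4]
80.3 [  0.  -74.7  71.2]
90.4 [  0.  -75.   85.2]
```

send_rows(
  plan=[
    [10,1,0.5,0,0,0],
    [22,1,0.5,0,0,0],
    [34,1,0.5,0,0,0],
    [46,1,0.5,0,0,0],
    [58,1,0.5,0,0,0],
    [68,1,0.5,0,0,0],
    [75,1,0.5,0,0,0],
    [77,1,0.5,0,0,0],
    [77,1,0.5,0,0,0],
    [77,1,0.5,0,0,0],
  ],
)

```text
clock: 21.35
tcp_pos: [0.4512, -0.1824, 0.0507]
orientation: [0.699, 0.111, 0.698, -0.111]
wrist_force: [0.5, -0.1, 0.8]
finger_gap: 0.0356
```

send_rows(
  plan=[
    [0,-13.9,2.1,-10,0,0],
    [0,-27.1,6.5,-20.1,0,0],
    [0,-39.4,13.2,-30.1,0,0],
    [0,-50.4,21.9,-40.2,0,0],
    [0,-59.6,32.4,-50.2,0,0],
    [0,-66.9,44.4,-60.3,0,0],
    [0,-72,57.4,-70.3,0,0],
    [0,-74.7,71.2,-80.3,0,0],
    [0,-75,85.2,-88,0,0],
    [0,-75,85.2,-88,0,0],
  ],
)

```text
clock: 22.6
tcp_pos: [0.5094, -0.2804, 0.0505]
orientation: [0.58, -0.405, 0.58, 0.405]
wrist_force: [0.2, -0.0, -0.5]
finger_gap: 0.036
```

Run:
```python
from h import *
show()
c=cam("wrist"); save(c["frame"],"w10.png")
```

```text
t 22.6 p [ 509.4 -280.4   50.5] jawyaw 159.9 X [ 0.001 -0.001 -1.   ] j [-0.64  0.44 -0.23  0.9   0.   -1.86] F [ 0.2 -0.  -0.5] gap 36.0
```

View pics/w10.png

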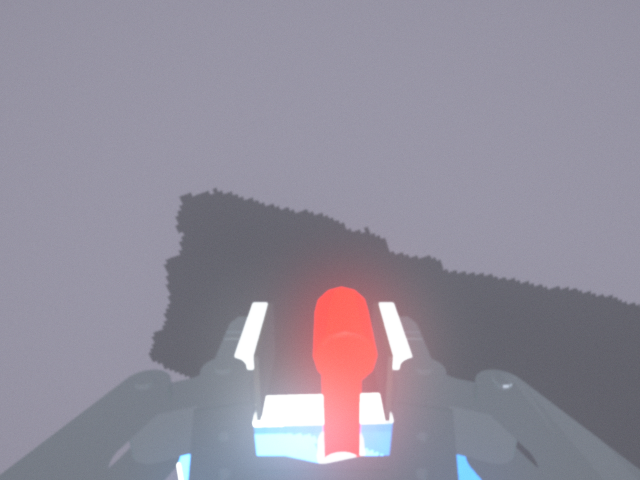

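send_rows(
  plan=[
    [0,-2,0,0,0,0],
    [0,-4,0,0,0,0],
    [0,-4,0,0,0,0],
    [0,0,0,0,0,0],
    [0,2,0,0,0,0],
    [0,2,0,0,0,0],
    [-20,2,0,0,0,0],
    [-50,2,0,0,0,0],
    [-75,2,0,0,0,0],
    [-90,2,0,0,0,0],
  ],
)

```text
clock: 23.9
tcp_pos: [0.5074, -0.2797, 0.1418]
orientation: [0.58, -0.406, 0.579, 0.405]
wrist_force: [-0.2, -0.4, 0.5]
finger_gap: 0.0358
```

Run:
```python
from h import *
show()
c=cam("wrist"); save(c["frame"],"w11.png")
c=cam("scene");save(c["frame"],"s11.png",200,220,150,130,5)
print(row([.432,.2929,.14],129.4))
```

```text
t 23.9 p [ 507.4 -279.7  141.8] jawyaw 160.0 X [ 0.002 -0.001 -1.   ] j [-0.64  0.36 -0.11  1.1   0.   -1.86] F [-0.2 -0.4  0.5] gap 35.8
[0.6, 267.6, 512.2, 30.6, -0.0, 0.2]
```

View pics/s11.png

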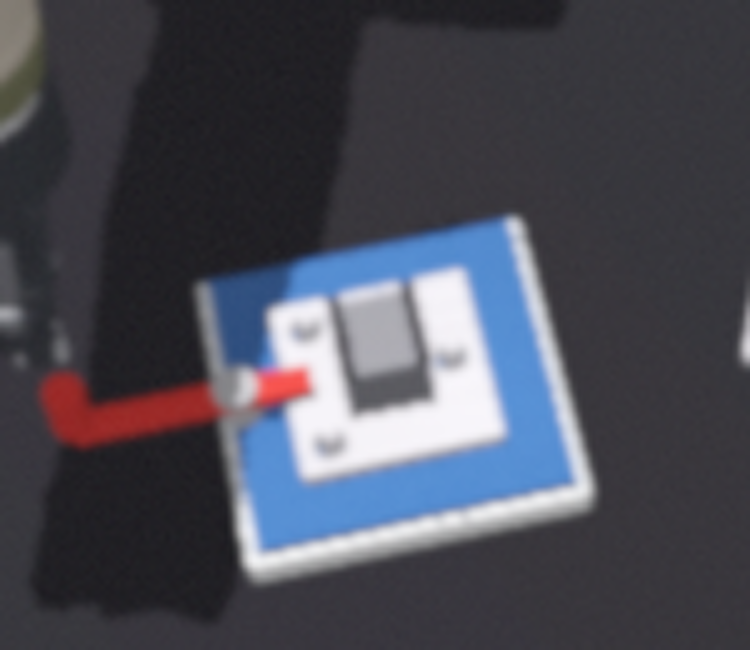

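View pics/w11.png

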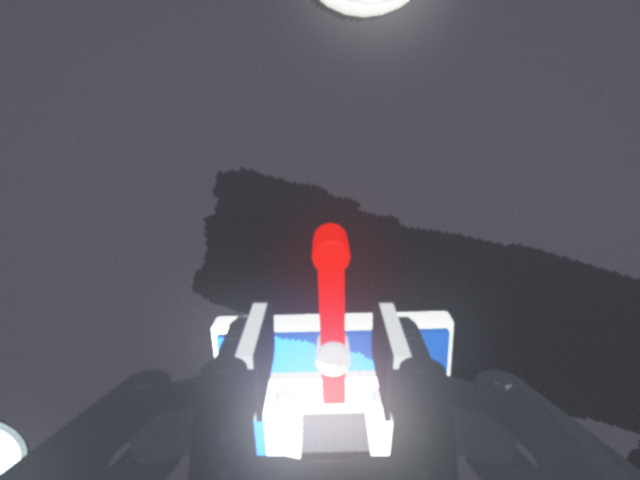

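send_rows(
  plan=[
    [0,10,20,1,0,0],
    [0,32,61,4,0,0],
    [0,60,115,8,0,0],
    [0,88,169,12,0,0],
    [0,116,223,16,0,0],
    [0,144,277,20,0,0],
    [0,172,331,24,0,0],
    [0,200,385,27,0,0],
    [0,228,438,30,0,0],
    [0,250,480,30.6,0,0],
  ],
  claw=55,
)

```text
clock: 25.25
tcp_pos: [0.4352, 0.2594, 0.1391]
orientation: [0.665, -0.238, 0.666, 0.238]
wrist_force: [1.0, -0.6, -0.3]
finger_gap: 0.0549
```

Run:
```python
from h import *
show()
c=cam("wrist"); save(c["frame"],"w12.png")
print(row([.432,.2929,.13],129.4))
```

```text
t 25.25 p [435.2 259.4 139.1] jawyaw 129.4 X [-0.001 -0.    -1.   ] j [ 0.38  0.23 -0.3   1.04 -0.   -0.31] F [ 1.  -0.6 -0.3] gap 54.9
[9.3, 24.1, 16.5, 0.2, 0.1, -0.2]
```

View pics/w12.png

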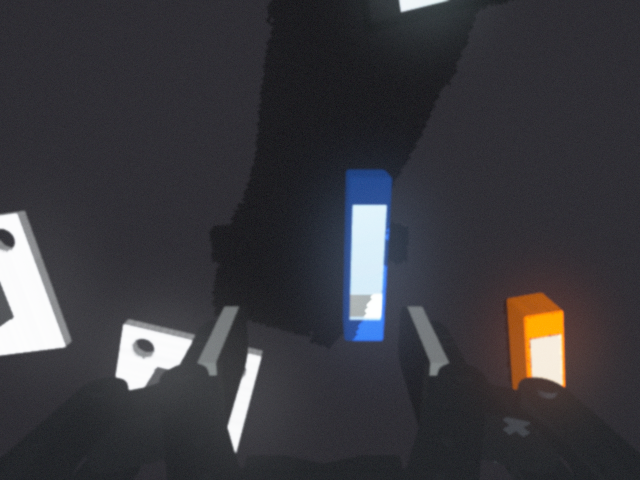

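Run:
```python
from h import *
c=cam("wrist"); save(c["frame"],"w12c.png",325,155,80,200,4)
Rm=cv2.Rodrigues(np.array(c["rvec"],float))[0]; print("axis",Rm[2],"pos",-Rm.T@np.ravel(c["tvec"]))
a=unproj(c,[(347,340),(384,340),(346,170),(390,178),(388,170)],.03);print(a,np.linalg.norm(a[0]-a[1]),np.linalg.norm(a[0]-a[2]))
```

```text
axis [ 0.23455753  0.19827663 -0.95166651] pos [0.37350206 0.21294532 0.28173198]
[[0.47905457 0.32228937 0.03      ]
 [0.4634378  0.34123979 0.03      ]
 [0.39393413 0.24855092 0.03      ]
 [0.38104334 0.27149184 0.03      ]
 [0.37831978 0.26743161 0.03      ]] 0.024556097822988916 0.11261815628536173
```

View pics/w12c.png

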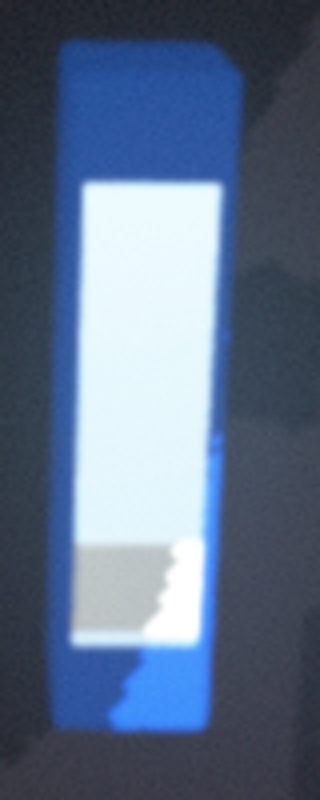

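send_rows(
  plan=[
    [0,0,0,0,0,0],
    [0,8,13,0,0,0],
    [0,14,24,0,0,0],
    [0,17.6,32,0,0,0],
    [0,17.6,32,0,0,0],
    [0,17.6,32,0,0,0],
    [0,17.6,32,0,0,0],
    [0,17.6,32,0,0,0],
    [0,17.6,32,0,0,0],
    [0,17.6,32,0,0,0],
  ],
)

```text
clock: 26.6
tcp_pos: [0.45, 0.2912, 0.1403]
orientation: [0.666, -0.238, 0.666, 0.238]
wrist_force: [0.0, 0.8, -0.0]
finger_gap: 0.0547
```

Run:
```python
from h import *
show()
c=cam("wrist"); save(c["frame"],"w13.png"); save(c["frame"],"w13c.png",270,155,110,145,5)
def P(yaw,x,y):
    a=np.radians(yaw);M=np.array([[np.cos(a),-np.sin(a)],[np.sin(a),np.cos(a)]])
    return np.vstack([np.c_[np.array([(55,13),(55,-13),(-55,-13),(-55,13)])/1e3@M.T+[x,y],[z]*4] for z in(.03,0)])
print((proj(c,P(39.4,.432,.2929))).round(1))
```

```text
t 26.6 p [450.  291.2 140.3] jawyaw 129.3 X [ 0. -0. -1.] j [ 0.42  0.28 -0.22  1.06 -0.   -0.26] F [ 0.   0.8 -0. ] gap 54.7
[[362.3 299.2]
 [321.9 299.2]
 [321.7 122.5]
 [367.6 122.5]
 [358.6 280.7]
 [322.  280.8]
 [321.8 120.3]
 [362.9 120.3]]
```

View pics/w13c.png

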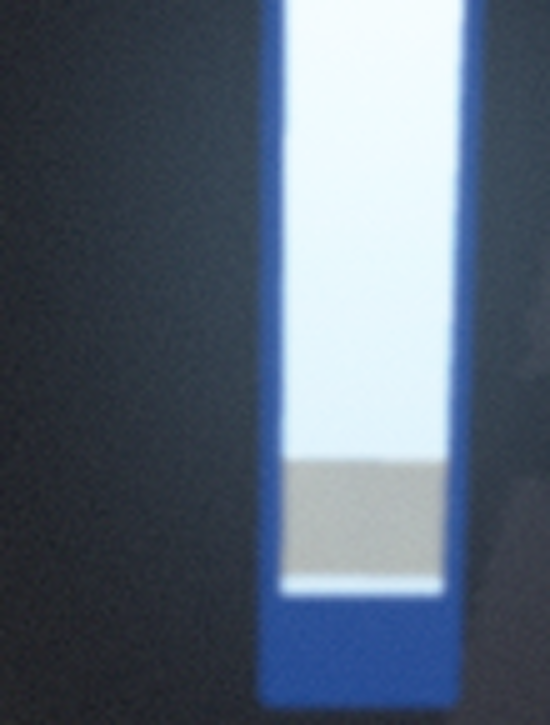

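View pics/w13.png

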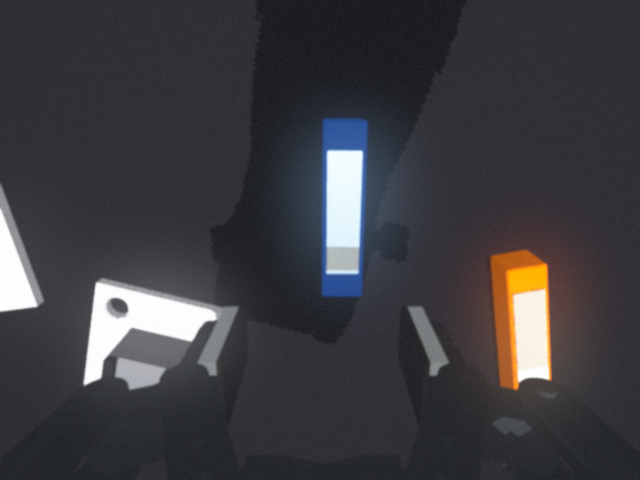

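Run:
```python
from h import *
print(row([.4315,.2926,.009],129.4))
```

```text
[131.3, 12.8, -13.5, -0.0, 0.0, 0.0]
```

send_rows(
  plan=[
    [10,5,-5,0,0,0],
    [30,12.8,-13.5,0,0,0],
    [55,12.8,-13.5,0,0,0],
    [80,12.8,-13.5,0,0,0],
    [100,12.8,-13.5,0,0,0],
    [115,12.8,-13.5,0,0,0],
    [125,12.8,-13.5,0,0,0],
    [131,12.8,-13.5,0,0,0],
    [131,12.8,-13.5,0,0,0],
    [131,12.8,-13.5,0,0,0],
  ],
)

```text
clock: 27.9
tcp_pos: [0.432, 0.2928, 0.0098]
orientation: [0.666, -0.238, 0.665, 0.238]
wrist_force: [-0.0, 0.6, -0.7]
finger_gap: 0.0551
```

send_rows(
  plan=[
    [0,0,0,0,0,0],
    [0,0,0,0,0,0],
    [0,0,0,0,0,0],
    [0,0,0,0,0,0],
    [0,0,0,0,0,0],
    [0,0,0,0,0,0],
    [0,0,0,0,0,0],
    [0,0,0,0,0,0],
    [0,0,0,0,0,0],
    [0,0,0,0,0,0],
  ],
  claw=15,
  newtons=40,
)

```text
clock: 29.15
tcp_pos: [0.432, 0.2928, 0.0098]
orientation: [0.666, -0.238, 0.665, 0.238]
wrist_force: [-0.7, -0.1, 6.3]
finger_gap: 0.025
```

Run:
```python
from h import *
show(); c=cam("wrist"); save(c["frame"],"w14.png")
```

```text
t 29.15 p [432.  292.8   9.8] jawyaw 129.3 X [ 0.001  0.    -1.   ] j [ 0.44  0.39 -0.44  0.75 -0.   -0.24] F [-0.7 -0.1  6.3] gap 25.0
```

View pics/w14.png

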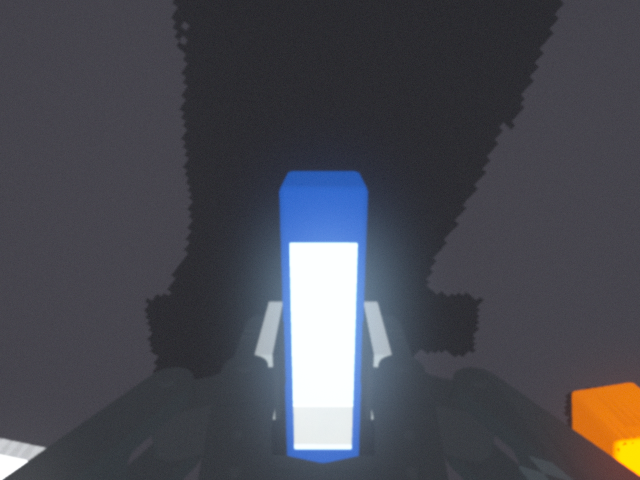

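Run:
```python
from h import *
print(row([.552,-.1329,.16],71.6))
```

```text
[-150.2, -405.4, -177.0, 57.7, 0.1, -0.0]
```

send_rows(
  plan=[
    [-6,0,0,0,0,0],
    [-25,0,0,0,0,0],
    [-50,0,0,0,0,0],
    [-80,-8,-4,0,0,0],
    [-110,-30,-13,3,0,0],
    [-135,-65,-28,8,0,0],
    [-150,-108,-47,14,0,0],
    [-150,-155,-68,21,0,0],
    [-150,-205,-90,28,0,0],
    [-150,-250,-109,35,0,0],
  ],
)

```text
clock: 30.45
tcp_pos: [0.5055, 0.0284, 0.1592]
orientation: [0.706, -0.025, 0.707, 0.025]
wrist_force: [1.3, 0.7, -0.8]
finger_gap: 0.0252
```

Run:
```python
from h import *
show();print(row([.552,-.1329,.16],71.6))
```

```text
t 30.45 p [505.5  28.4 159.2] jawyaw 94.1 X [-0.001 -0.    -1.   ] j [-0.1   0.22 -0.26  1.09 -0.   -0.17] F [ 1.3  0.7 -0.8] gap 25.2
[-0.9, -164.3, 34.8, 22.5, -0.0, 0.0]
```

send_rows(
  plan=[
    [0,-45,9,7,0,0],
    [0,-83,17,13,0,0],
    [0,-115,24,18,0,0],
    [0,-140,29.5,21,0,0],
    [0,-156,33,22.5,0,0],
    [0,-164,34.8,22.5,0,0],
    [0,-164,34.8,22.5,0,0],
    [0,-164,34.8,22.5,0,0],
    [0,-164,34.8,22.5,0,0],
    [0,-164,34.8,22.5,0,0],
  ],
)

```text
clock: 31.7
tcp_pos: [0.5528, -0.1302, 0.1594]
orientation: [0.698, 0.111, 0.698, -0.111]
wrist_force: [0.2, 0.4, -0.5]
finger_gap: 0.0251
```

Run:
```python
from h import *
show();print(row([.552,-.1329,.16],71.6))
c=cam("wrist"); save(c["frame"],"w15.png")
c=cam("scene");save(c["frame"],"s15.png",200,220,150,130,5)
```

```text
t 31.7 p [ 552.8 -130.2  159.4] jawyaw 71.9 X [ 0. -0. -1.] j [-0.37  0.33 -0.11  1.13 -0.   -0.06] F [ 0.2  0.4 -0.5] gap 25.1
[-0.6, -2.8, 0.1, 0.3, 0.0, 0.0]
```

View pics/w15.png

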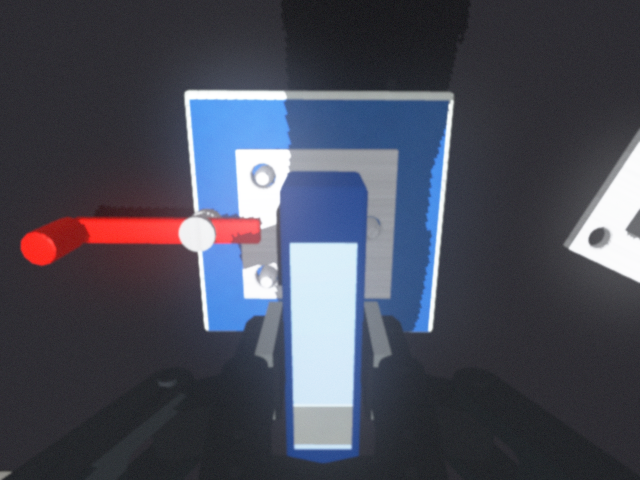

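View pics/s15.png

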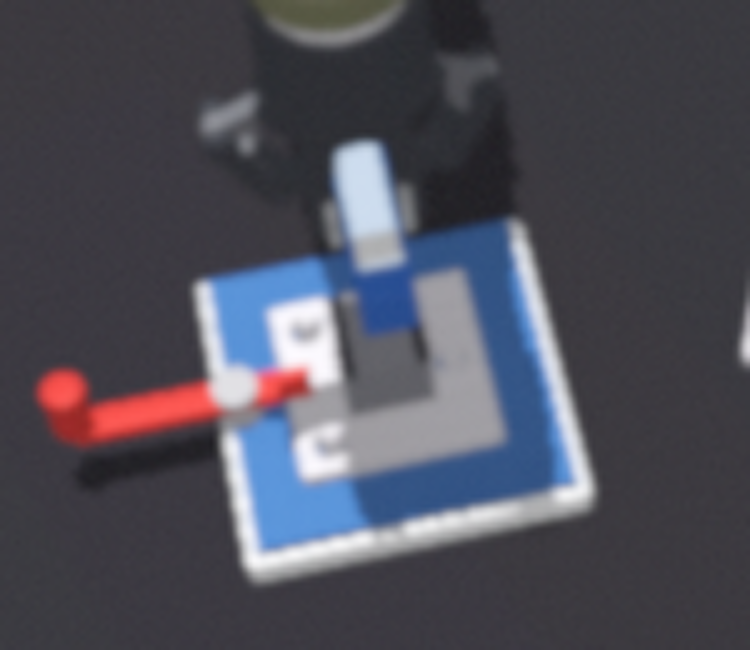

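Run:
```python
from h import *
c=cam("wrist"); p,r,_=tool(); save(c["frame"],"w16.png",225,135,190,180,4)
f=lambda u,z:np.round(r.inv().apply(unproj(c,u,z)-p)*1000,2)
F=f([(236,150),(397,150),(391,298),(246,298)],.032);print(F,F.mean(0))
zt=p[2]-.0098+.03
C=f([(290,243),(357,243),(352,449),(294,449)],zt);print(C,C.mean(0))
```

```text
[[127.38 -54.04 -50.54]
 [127.37  45.2  -50.59]
 [127.38  46.4   49.57]
 [127.39 -53.28  49.61]] [127.38    -3.93    -0.4875]
[[-20.2  -10.43 -38.79]
 [-20.21   9.59 -38.8 ]
 [-20.2    9.74  37.86]
 [-20.19 -10.76  37.86]] [-20.2     -0.465   -0.4675]
```

View pics/w16.png

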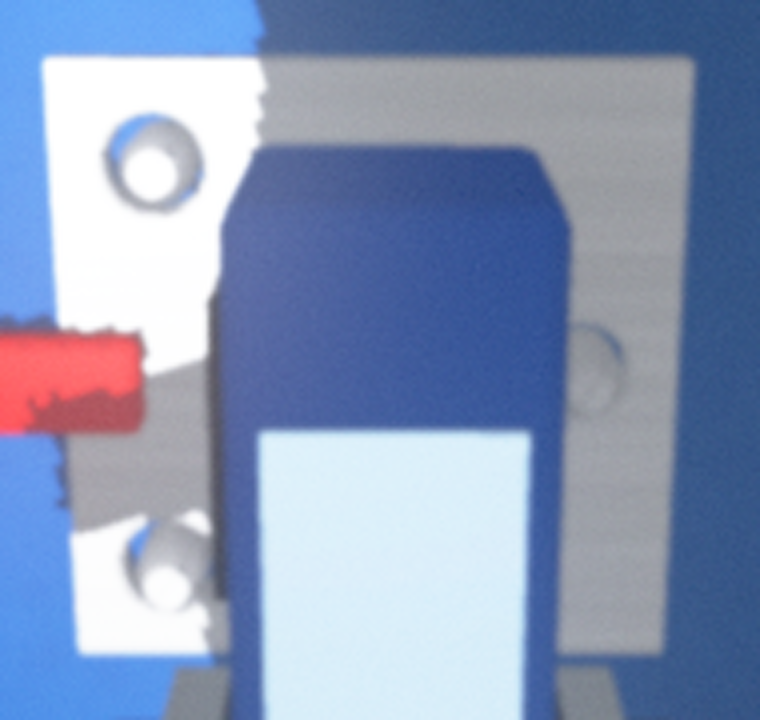

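send_rows(
  plan=[
    [0,-1,0,0.2,0,0],
    [3,-3.2,0,0.4,0,0],
    [10,-3.2,0,0.4,0,0],
    [20,-3.2,0,0.4,0,0],
    [32,-3.2,0,0.4,0,0],
    [44,-3.2,0,0.4,0,0],
    [54,-3.2,0,0.4,0,0],
    [60,-3.2,0,0.4,0,0],
    [62,-3.2,0,0.4,0,0],
    [62,-3.2,0,0.4,0,0],
  ],
)

```text
clock: 33.1
tcp_pos: [0.552, -0.1338, 0.0974]
orientation: [0.698, 0.114, 0.698, -0.114]
wrist_force: [-0.5, 0.5, -0.7]
finger_gap: 0.0253
```

Run:
```python
from h import *
show();print(row([.552,-.1329,.098],71.6))
c=cam("wrist"); save(c["frame"],"w17.png"); save(c["frame"],"w17c.png",190,120,260,160,3)
c=cam("scene");save(c["frame"],"s17.png",200,220,150,130,5)
```

```text
t 33.1 p [ 552.  -133.8   97.4] jawyaw 71.5 X [ 0. -0. -1.] j [-0.38  0.37 -0.21  0.99 -0.   -0.06] F [-0.5  0.5 -0.7] gap 25.3
[-0.6, 0.8, -0.3, -0.1, 0.0, 0.0]
```

View pics/w17c.png

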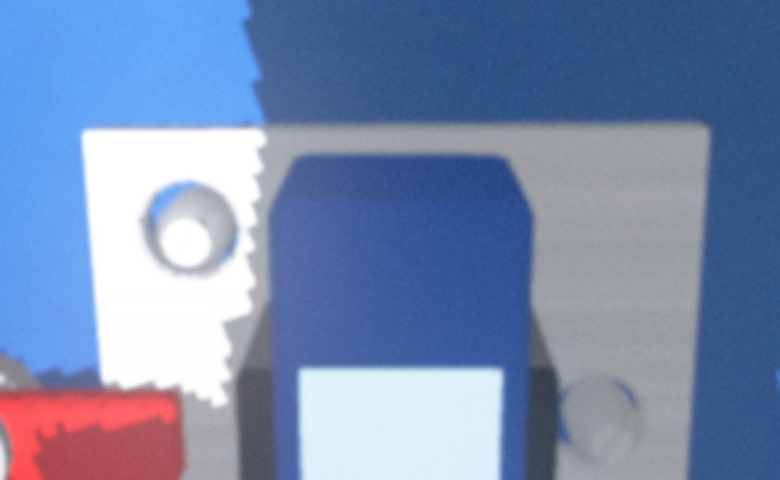

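View pics/s17.png

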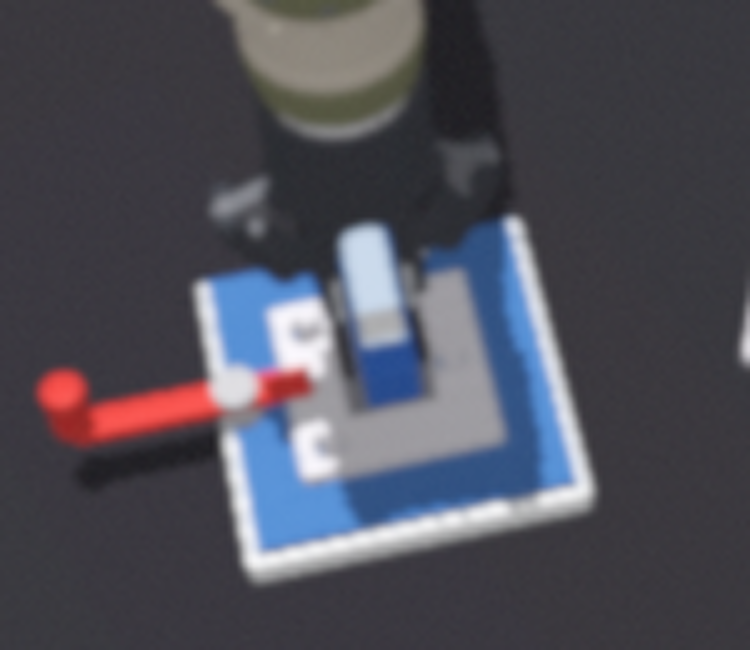

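Run:
```python
from h import *
c=cam("wrist"); p,r,_=tool()
f=lambda u,z:np.round(r.inv().apply(unproj(c,u,z)-p)*1000,2)
print(f([(190+271/3,248),(190+532/3,248)],.1176), f([(190+238/3,246),(190+557/3,246)],.074), f([(190+82/3,162.7),(190+711/3,161.5)],.032))
print(f([(190+296/3,172),(190+505/3,172)],.0876),"carrier bottom far edge")
```

```text
[[-19.91 -13.47 -37.05]
 [-19.91  12.69 -37.06]] [[ 23.7  -22.42 -22.99]
 [ 23.7   20.85 -23.  ]] [[ 65.68 -51.25 -51.01]
 [ 65.67  49.31 -51.61]]
[[ 10.07 -12.77 -55.22]
 [ 10.07  11.89 -55.23]] carrier bottom far edge
```

send_rows(
  plan=[
    [2,-0.4,0,0,0,0],
    [5,-0.4,0,0,0,0],
    [8,-0.4,0,0,0,0],
    [11,-0.4,0,0,0,0],
    [14,-0.4,0,0,0,0],
    [16,-0.4,0,0,0,0],
    [17.5,-0.4,0,0,0,0],
    [18.5,-0.4,0,0,0,0],
    [18.5,-0.4,0,0,0,0],
    [18.5,-0.4,0,0,0,0],
  ],
)

```text
clock: 34.5
tcp_pos: [0.5518, -0.1342, 0.0789]
orientation: [0.698, 0.114, 0.698, -0.114]
wrist_force: [-0.1, 0.5, -1.9]
finger_gap: 0.025
```

send_rows(
  plan=[
    [0.3,0,0,0,0,0],
    [0.6,0,0,0,0,0],
    [0.9,0,0,0,0,0],
    [1.2,0,0,0,0,0],
    [1.4,0,0,0,0,0],
    [1.6,0,0,0,0,0],
    [1.6,0,0,0,0,0],
    [1.6,0,0,0,0,0],
    [1.6,0,0,0,0,0],
    [1.6,0,0,0,0,0],
  ],
)

```text
clock: 35.75
tcp_pos: [0.5517, -0.1341, 0.0778]
orientation: [0.698, 0.114, 0.698, -0.114]
wrist_force: [-1.5, 0.8, 5.7]
finger_gap: 0.0254
```

Run:
```python
from h import *
show()
c=cam("wrist"); save(c["frame"],"w18.png",150,100,340,240,2.3)
```

```text
t 35.75 p [ 551.7 -134.1   77.8] jawyaw 71.5 X [ 0. -0. -1.] j [-0.38  0.39 -0.23  0.95 -0.   -0.06] F [-1.5  0.8  5.7] gap 25.4
```

View pics/w18.png

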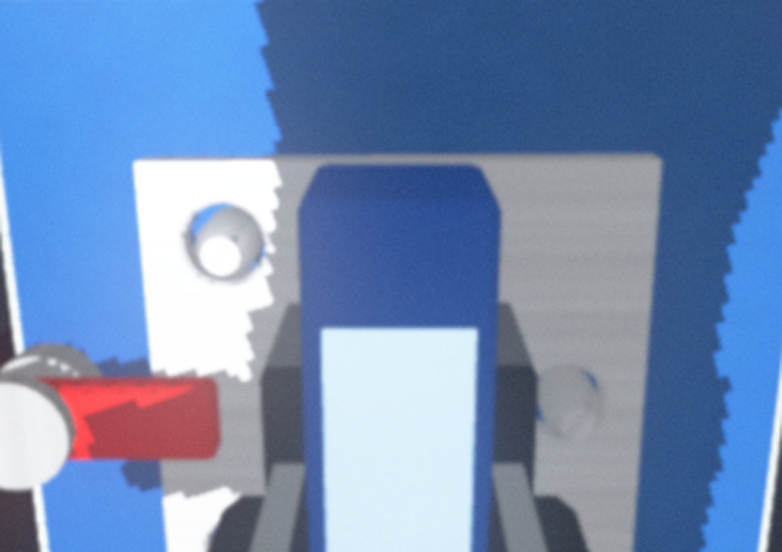

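send_rows(
  plan=[
    [0,0,0,0,0,0],
    [0,0,0,0,0,0],
    [0,0,0,0,0,0],
    [0,0,0,0,0,0],
    [0,0,0,0,0,0],
    [-3,0,0,0,0,0],
    [-15,0,0,0,0,0],
    [-40,0,0,0,0,0],
    [-70,0,0,0,0,0],
    [-90,0,0,0,0,0],
  ],
  claw=55,
)

```text
clock: 37.05
tcp_pos: [0.5525, -0.1344, 0.1698]
orientation: [0.699, 0.114, 0.697, -0.114]
wrist_force: [-0.7, 0.4, 0.4]
finger_gap: 0.0549
```

send_rows(
  plan=[
    [-30,-20,0,0,0,0],
    [-50,-50,20,0,0,0],
    [-50,-80,40,0,0,0],
    [-50,-110,70,0,0,0],
    [-50,-140,90,0,0,0],
    [-50,-170,100,0,0,0],
    [-50,-200,110,0,0,0],
    [-50,-200,110,0,0,0],
    [-50,-200,110,0,0,0],
    [-50,-200,110,0,0,0],
  ],
)

```text
clock: 38.3
tcp_pos: [0.5926, -0.3576, 0.2178]
orientation: [0.698, 0.114, 0.698, -0.114]
wrist_force: [0.1, 0.1, 0.4]
finger_gap: 0.0552
```

Run:
```python
from h import *
show()
c=cam("top"); save(c["frame"],"t20.png"); save(c["frame"],"t20c.png",325,170,130,110,6)
c=cam("scene");save(c["frame"],"s20.png",200,220,150,130,5)
```

```text
t 38.3 p [ 592.6 -357.6  217.8] jawyaw 71.5 X [ 0. -0. -1.] j [-0.66  0.56  0.39  1.4   0.   -0.34] F [0.1 0.1 0.4] gap 55.2
```

View pics/t20c.png

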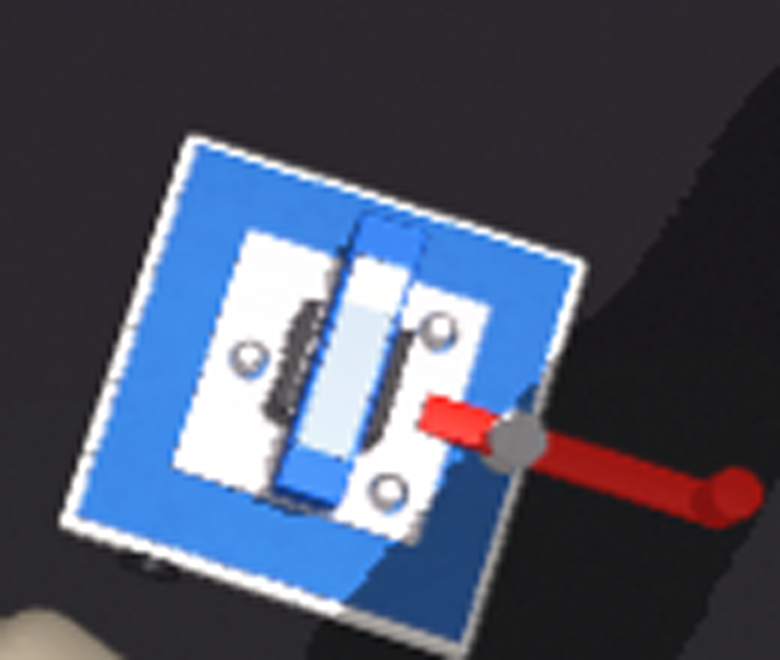

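View pics/s20.png

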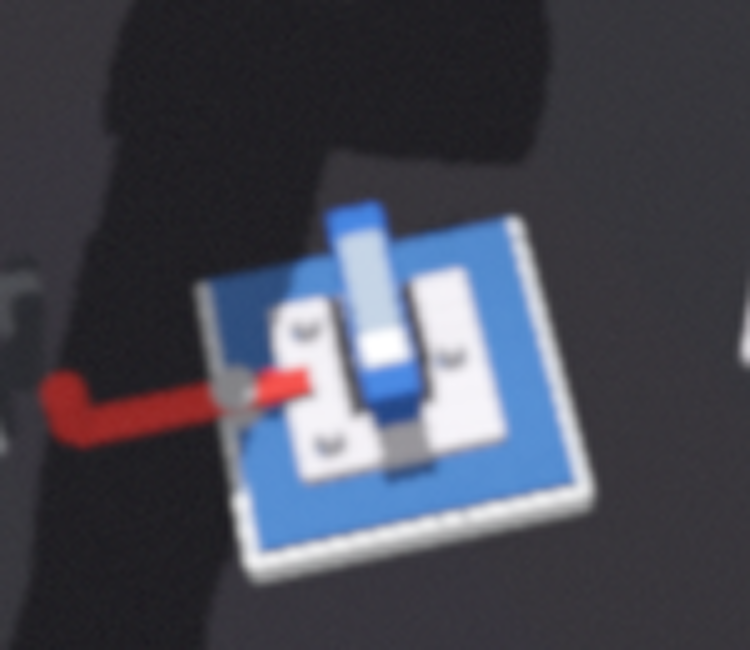

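View pics/t20.png

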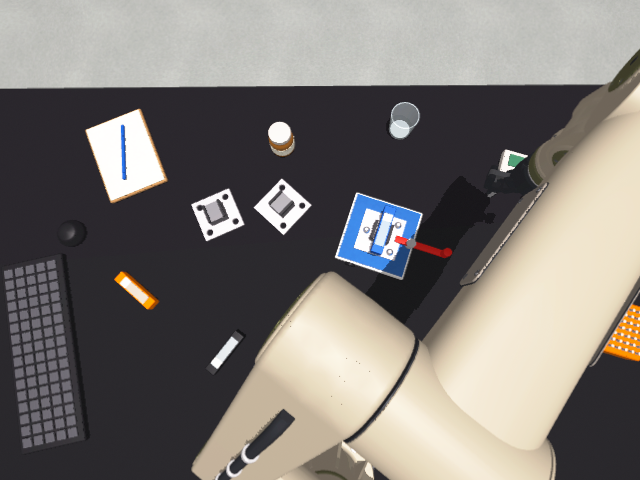

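Run:
```python
from h import *
c=cam("top"); o=lambda p:full(p,325,170,6)
f=fit(np.array([(50,50),(50,-50),(-50,-50),(-50,50)])/1e3,unproj(c,o([(248,230),(490,300),(413,545),(172,468)]),.032));print(f)
k=unproj(c,o([(737,493)]),.0765)[0];d=k[:2]-[.528,-.2026];print("latch deg",-108.4-np.degrees(np.arctan2(d[1],d[0])))
g=unproj(c,o([(362,210),(428,228),(340,508),(275,492)]),.098); q=fit(np.array([(55,13),(55,-13),(-55,-13),(-55,13)])/1e3,g);print(q)
a=np.radians(f[1]);M=np.array([[np.cos(a),np.sin(a)],[-np.sin(a),np.cos(a)]]);print(M@(q[0]-f[0])*1000)
```

```text
(array([ 0.55252729, -0.13256084]), np.float64(-17.89737997273863), array([[ 0.1,  0.5],
       [-1.9,  1.1],
       [ 0.8, -1.3],
       [ 1. , -0.2]]))
latch deg -0.5334700227241171
(array([ 0.55125771, -0.13243036]), np.float64(-18.02195635299251), array([[-0.2,  0.5],
       [-1.3,  0.3],
       [-0.3, -0.9],
       [ 1.8,  0.1]]))
[-1.24824129 -0.26599645]
```

All within tolerance; handing in.

```bash
python3 -c "
from workcell import job,get_state
print(get_state()['qvel'].round(3)); print(job.hand_in())"
```

```text
[-0.002  0.002  0.001 -0.    -0.001  0.   ]
the job is handed in; nothing more can be done
None
```

I finished the job and handed it in at about 38.5 s of the 72 s allowed; the hand-in reports no verdict. I turned the latch open to about 1.5 rad and lowered flange B onto the studs until the wrist force showed it resting. I then turned the latch back to its stop and lowered the blue carrier into the channel. The arm is parked clear and touches nothing.

My last checks were from the overhead camera, which is calibrated to about 2 mm:

| Check | Measured | Limit |
|---|---|---|
| Flange off stage centre | about 1.5 mm | 6 mm |
| Flange off square | about 0.5° | 0.12 rad (6.9°) |
| Latch angle | about 0° (closed) | 0.15 rad |
| Carrier off centre, along the channel | about 1.2 mm | 15 mm |
| Carrier off centre, across the channel | about 0.3 mm | 5 mm |
| Carrier off channel direction | about 0.1° | 0.2 rad (11.5°) |

- **Heights and level:** I judged these from the contact force and tool height at touchdown and from the pictures; I did not measure them directly.
- **Bystanders:** the other two flanges, jar and beaker show no visible movement. The arm hid the dishes in the last picture, but no move came down near them.
- **Disagreements along the way:** the wrist and overhead cameras differed by about 1 to 3 mm, so I re-measured just above the studs before lowering the flange. I also once moved the flange about 35 mm off target while it was held high, then corrected it before lowering.

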